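# Set up the next place at the dot-painting table

### The arm

A 6-joint arm with a two-finger parallel gripper is mounted at the origin on the work surface. World frame = base frame: x ahead of the robot, y to its left, z up, the work surface at z = 0. Lengths are in m, angles in degrees, forces in N, time in s.
With the tool pointing down it reaches from about 0.4 to 0.825 m from the base axis. Payload 7 kg.
Tool frame: the origin (TCP) lies on the centre line of the jaws, within the pads' length; the fingertips stand 22 mm ahead of it and the grasp point (between the pads) lies 3 mm ahead of it (ctrl.finger_overhang is the distance from the TCP to the fingertips, in m); z points along the fingers, y is the line along which they close (so a half turn about z gives the same grasp; the last joint's range is limited). The gripper opens to 88 mm and grips with 3 to 60 N. Pads are 19 mm wide; open, the fingers measure 130 mm over their backs; the gripper's body (78 mm by 193 mm) begins 47 mm behind the grasp point.
Start: joints at [87.439, 20.546, 0.682, 0, -70.136, -16.507], TCP at [0.221, 0.638, 0.249] pointing down, gripper open.
Joint ranges: [-176.03, 176.03], [-82.01, 121.73], [-58.28, 71.71], [-173.87, 95.51], [-174.79, -0.11], [-173.66, 173.66]. Speed limits (degrees/s): [136.94, 136.94, 172.46, 180, 180, 180].

### API

Orientations are given as [roll, pitch, yaw] about the fixed x, y, z axes, in that order (R = Rz(yaw) Ry(pitch) Rx(roll)).
In Python, from plant import ctrl gives the robot as it stands. The module is installed in compiled form; this text tells all that it offers.
- The arm moves only by the shell command python3 -m creep 'ROWS'. ROWS is JSON, a list of rows, each an object with "grip": the closure, from 0 (fully open) to 1 (shut); "delta_pos": the shift along the tool's x, y, z scaled (see below), a list of three; "rotation": the turn, a rotation vector about the tool's x, y, z scaled (see below), a list of three. A call has 1 to 5 rows; each row is the pose to reach, as a shift and turn from the pose commanded when the call began, along the tool's axes at that moment; what a row does not reach only later rows make up. The controller multiplies each number of a shift by 10 cm and each number of a turn by pi/2 rad. A row lasts 1/10 s, in which the tool goes at most 50 mm and 8.59 degrees, less where a joint would pass 70% of its speed; a pose out of reach is approached as far as the arm can. A call with a number of a shift or a turn outside -1 to 1 is refused whole. A call with a gripper value outside its range is refused whole. The fingers move at their own pace and stop on an object; the grip force is fixed at half the most. Time passes only in rows, so rows that repeat a pose let the fingers close. It gives the time, the measured TCP pose, the force, the opening and the grip force at its end, in the units of the state.
- ctrl.get_obs(): the state, without advancing time (a new reading comes with each control period).
- ctrl.snapshot(name): name is "scene" or "side" or "wrist"; returns a dict with "color" (400x640x3 uint8, red, green, blue), "intrinsics" (3x3 intrinsics, pixels), "R" (3x3) and "t" (3): a world point X has camera coordinates R X + t. Camera axes: x right, y down, z forward; pixel columns grow to the right and rows downward; lengths in m; the calibration is good to about 2 mm. A picture is of the moment at which its call begins. There is no depth.
- ctrl.close_job(): hands the job in; it is judged then, once.
The state is a dict: "clock": time; "joint_pos": joint angles; "qvel": joint speeds; "tau": joint torques, N m; "tool_pos": TCP position; "orientation": TCP orientation; "force": force on the tool from outside, world axes, zero at the start; "moment": the same for the moment, N m; "opening": finger opening in m; "gripper_force": force on a finger pad.
Only numpy, scipy, OpenCV 4.12 (cv2) and the standard library are available. Lean on these libraries where they do the work, as an engineer would, in place of code of your own. Each camera call takes 0.05 s, during which the arm holds its last target. There are 200 camera calls.

### The job

Get this place ready for the next dot painter: open the laptop's screen to 110 degrees so that the pattern can be followed, tip the blank pebbles out of the beaker into the felt-lined tray and stand the empty beaker upright on the middle of the cork coaster, and stand every paint pot upright in a place of the wooden rack. Hold the paint pots gently, since hard squeezing pops their lids, and leave the finished stone, the jar and the rose bottle where they are.

Things in the scene. Friction and masses are not known exactly. Their poses are not given: they have to be found in the camera images.
- screen (a joint): opening angle of the laptop's screen: 0 shut flat on the keyboard, 1.57 upright, 1.92 is 110 degrees open (leaning back, away from the keyboard), 2.4 its stop. The hinge is stiff: the screen stays wherever it is left, and moving it takes about 5 to 7 N at its free edge. It starts part open, at 0.55 to 0.95
- laptop: the laptop's aluminium base with the keyboard, 195 x 280 x 16 mm, standing fast on the table; origin at the centre of its underside, x towards the hinge side, y along the hinge, z up; the front edge, on the -x side, faces the robot
- screen_hinge (a point): point on the hinge axis at the middle of the screen's width and thickness; the hinge runs along the laptop's y, 24 mm above the table. Turns with the screen: its -x points along the screen to the free edge, its z out of the screen's back (outer) face
- screen_edge (a point): middle of the free edge of the screen (an aluminium panel 190 mm from hinge to free edge, 280 mm wide, 8 mm thick); the point lies at half thickness, axes as screen_hinge
- tray: shallow white tray lined with dark grey felt, 130 (x) x 170 (y) x 26 mm outside, walls and floor 4 mm, fixed; origin at the centre of its underside, z up
- rack: low wooden paint rack, 62 (x) x 294 (y) x 12 mm outside, fixed; its floor is 3 mm thick, its rim stands 12 mm above the table; four dividers 3 mm thick (top 11 mm above the table) make a row of five places, 56 (x) x 55 (y) mm each, centred at y = -0.1164, -0.0582, 0, 0.0582 and 0.1164 m; origin at the centre of its underside, y along the row, z up
- coaster: round dark brown cork coaster, 95 mm across, 5 mm thick, fixed; origin at the centre of its underside
- cup: sturdy teal plastic beaker (no need to hold it gently), open at the top, 65 mm tall, 55 mm across the foot widening to 69 mm across the rim, walls 3 mm, floor 4 mm, 90 g, standing on the table with the pebbles inside; origin at the centre of its underside, z up through the mouth
- pebble1_mid (a point): middle of a pale grey blank pebble, egg-shaped, 24 mm long and 17 mm thick, 16 g; x along its length; starts in the cup. Four or five of the five pebbles are present
- pebble2_mid (a point): middle of a pale grey blank pebble, egg-shaped, 24 mm long and 17 mm thick, 16 g; x along its length; starts in the cup. Four or five of the five pebbles are present
- pebble3_mid (a point): middle of a pale grey blank pebble, egg-shaped, 24 mm long and 17 mm thick, 16 g; x along its length; starts in the cup. Four or five of the five pebbles are present
- pebble4_mid (a point): middle of a pale grey blank pebble, egg-shaped, 24 mm long and 17 mm thick, 16 g; x along its length; starts in the cup. Four or five of the five pebbles are present
- pebble5_mid (a point): middle of a pale grey blank pebble, egg-shaped, 24 mm long and 17 mm thick, 16 g; x along its length; starts in the cup. Four or five of the five pebbles are present
- pot1: round thin-walled paint pot (green-teal paint, pale snap lid), 40 mm across, 46 mm tall, 45 g; starts standing upright on the table; origin at the centre of its underside, z up. Three to five of the five pots are present. It is delicate: a light grip of 20 to 30 N per finger holds it well; its lid pops when the fingers press on it with more than 80 N in all, 40 N on each of two fingers
- pot2: round thin-walled paint pot (light teal paint, pale snap lid), 40 mm across, 46 mm tall, 45 g; starts standing upright on the table; origin at the centre of its underside, z up. Three to five of the five pots are present. It is delicate: a light grip of 20 to 30 N per finger holds it well; its lid pops when the fingers press on it with more than 80 N in all, 40 N on each of two fingers
- pot3: round thin-walled paint pot (sky blue paint, pale snap lid), 40 mm across, 46 mm tall, 45 g; starts standing upright on the table; origin at the centre of its underside, z up. Three to five of the five pots are present. It is delicate: a light grip of 20 to 30 N per finger holds it well; its lid pops when the fingers press on it with more than 80 N in all, 40 N on each of two fingers
- pot4: round thin-walled paint pot (deep blue paint, pale snap lid), 40 mm across, 46 mm tall, 45 g; starts standing upright on the table; origin at the centre of its underside, z up. Three to five of the five pots are present. It is delicate: a light grip of 20 to 30 N per finger holds it well; its lid pops when the fingers press on it with more than 80 N in all, 40 N on each of two fingers
- pot5: round thin-walled paint pot (violet paint, pale snap lid), 40 mm across, 46 mm tall, 45 g; starts standing upright on the table; origin at the centre of its underside, z up. Three to five of the five pots are present. It is delicate: a light grip of 20 to 30 N per finger holds it well; its lid pops when the fingers press on it with more than 80 N in all, 40 N on each of two fingers
- stone: bystander: finished black stone with a painted dot mandala on top, 76 mm across, 30 mm high; origin at the centre of its underside
- jar: bystander: glass jar with a white lid, 62 mm across, 99 mm tall; origin at the centre of its underside
- bottle: bystander: rose paint bottle with a black cap, 42 mm across, 125 mm tall; origin at the centre of its underside
- cup_rim (a point): centre of the cup's mouth, 65 mm above its origin, axes as the cup
There are look-alikes about, which are no part of the job. Leave any red look-alike of the pot5 alone. Leave any orange look-alike of the pot3 alone.

How it is judged (in metres and radians):
On the way:
1. the beaker is tipped well over (more than 80 degrees) above the tray (angle between cup's own z axis and vertical above 1.4 rad and horizontal distance between cup_rim and tray below 0.1 m and height (world z) of cup above 0.03 m), for 0.2 s.
At the end, for the whole second after the job is handed in: the screen stands 110 degrees open, within 8 degrees (1.78 to 2.06 rad); every pebble lies at rest inside the tray; the empty beaker stands upright on the coaster, centred within 20 mm; every paint pot stands upright on the floor of the rack, one to a place; all at rest and released (value of joint screen between 1.78 and 2.06 rad and x of pebble1_mid in the frame of tray between -0.06 and 0.06 m and y of pebble1_mid in the frame of tray between -0.08 and 0.08 m and z of pebble1_mid in the frame of tray between 0 and 0.04 m and x of pebble2_mid in the frame of tray between -0.06 and 0.06 m and y of pebble2_mid in the frame of tray between -0.08 and 0.08 m and z of pebble2_mid in the frame of tray between 0 and 0.04 m and x of pebble3_mid in the frame of tray between -0.06 and 0.06 m and y of pebble3_mid in the frame of tray between -0.08 and 0.08 m and z of pebble3_mid in the frame of tray between 0 and 0.04 m and x of pebble4_mid in the frame of tray between -0.06 and 0.06 m and y of pebble4_mid in the frame of tray between -0.08 and 0.08 m and z of pebble4_mid in the frame of tray between 0 and 0.04 m and x of pebble5_mid in the frame of tray between -0.06 and 0.06 m and y of pebble5_mid in the frame of tray between -0.08 and 0.08 m and z of pebble5_mid in the frame of tray between 0 and 0.04 m and horizontal distance between cup and coaster below 0.02 m and angle between each of cup, pot1, pot2, pot3, pot4, pot5's own z axis and vertical below 0.1 rad and height (world z) of cup below 0.012 m and linear speed of each of cup, pot1, pot2, pot3, pot4, pot5 below 0.02 m/s and x of pot1 in the frame of rack between -0.03 and 0.03 m and y of pot1 in the frame of rack between -0.148 and 0.148 m and z of pot1 in the frame of rack between -0.002 and 0.008 m and x of pot2 in the frame of rack between -0.03 and 0.03 m and y of pot2 in the frame of rack between -0.148 and 0.148 m and z of pot2 in the frame of rack between -0.002 and 0.008 m and x of pot3 in the frame of rack between -0.03 and 0.03 m and y of pot3 in the frame of rack between -0.148 and 0.148 m and z of pot3 in the frame of rack between -0.002 and 0.008 m and x of pot4 in the frame of rack between -0.03 and 0.03 m and y of pot4 in the frame of rack between -0.148 and 0.148 m and z of pot4 in the frame of rack between -0.002 and 0.008 m and x of pot5 in the frame of rack between -0.03 and 0.03 m and y of pot5 in the frame of rack between -0.148 and 0.148 m and z of pot5 in the frame of rack between -0.002 and 0.008 m); the robot touches nothing.
It fails at once if a paint pot is squeezed with more than 80 N (contact force between the fingers and pot1 above 80 N or contact force between the fingers and pot2 above 80 N or contact force between the fingers and pot3 above 80 N or contact force between the fingers and pot4 above 80 N or contact force between the fingers and pot5 above 80 N).
It fails at once if a bystander (stone, jar or bottle) is moved by more than 2 cm (distance of any of stone, jar, bottle from where it was at the start of the episode above 0.02 m).
Of pot1, pot2, pot3, pot4, pot5 only 3 to 5 are there at a start; the rules pass over those that are not, and their reading is None.
Of pebble4, pebble5 only 1 to 2 are there at a start; the rules pass over those that are not, and their reading is None.
At some moment in a run one of pot1, pot2, pot3, pot4, pot5, cup may be knocked a few centimetres aside while the robot is not near it.
It also fails if it takes over 210 s, if anything falls off the work surface, if the arm or the gripper's body presses on something with over 40 N, if the wrist force passes 120 N, or if a joint passes its speed limit or range.

## Working session

There is one attempt and no reset: what is moved stays moved. The work goes in short steps, Python scripts to look and compute and a shell command to move; the robot and the scene stay as the last step left them, time stands still between calls to the robot, and variables do not carry over. Pictures are saved under pics/ and viewed, at most 14 in all, crops included, and the job is handed in when it is done.

```bash
mkdir -p pics
cat > h.py <<'E'
import numpy as np, cv2
from plant import ctrl
from scipy.spatial.transform import Rotation as Ro
def snap(n,f):
    s=ctrl.snapshot(n); cv2.imwrite(f'pics/{f}.png',s['color'][:,:,::-1]); np.savez(f'pics/{f}.npz',**s); return s
def ld(f): return np.load(f'pics/{f}.npz')
def ray(s,uv):
    d=s['R'].T@np.linalg.solve(s['intrinsics'],[uv[0],uv[1],1.]); return -s['R'].T@s['t'],d
def onz(s,uv,z):
    c,d=ray(s,uv); return c+d*(z-c[2])/d[2]
def tri(obs):
    A=np.zeros((3,3));b=np.zeros(3)
    for s,uv in obs:
        c,d=ray(s,uv); d/=np.linalg.norm(d); P=np.eye(3)-np.outer(d,d); A+=P;b+=P@c
    return np.linalg.solve(A,b)
def proj(s,X):
    p=s['intrinsics']@(s['R']@np.asarray(X)+s['t']); return p[:2]/p[2]
def tool():
    o=ctrl.get_obs(); return np.array(o['tool_pos']),Ro.from_euler('xyz',o['orientation'],degrees=True)
def go(X,rpy=None):
    "rows units for goal"
    p,R=tool(); d=R.inv().apply(np.array(X)-p)/.1
    r=(R.inv()*Ro.from_euler('xyz',rpy,degrees=True)).as_rotvec()/(np.pi/2) if rpy is not None else np.zeros(3)
    print('d',d.round(3),'r',r.round(3))
E
python3 - <<'E'
from h import *
o=ctrl.get_obs(); print(o, ctrl.finger_overhang)
for n in('scene','side','wrist'):
    s=snap(n,n+'0'); print(n,(-s['R'].T@s['t']).round(3),s['R'][2].round(2))
a=cv2.imread('pics/scene0.png');b=cv2.imread('pics/side0.png')
E
```

```text
{'clock': 0.0, 'joint_pos': array([ 8.74383266e+01,  2.05902049e+01,  6.33543758e-01, -1.76451237e-02,
       -7.01332957e+01, -1.65078207e+01]), 'qvel': array([ 0.0462983 ,  0.03434036,  0.04644268, -0.00942326, -0.14485956,
        0.02020319]), 'tau': array([-1.99060883e-04, -5.82723570e+01,  2.93056583e+01,  6.99726149e+00,
        7.02795209e-03, -1.59281194e-04]), 'tool_pos': array([0.2204118 , 0.63753967, 0.24764256]), 'orientation': array([ 1.79909038e+02, -9.65921666e-03, -1.90754959e+01]), 'force': array([-0.32783226,  1.17090184, -0.7570997 ]), 'moment': array([-0.01948525,  0.00034826, -0.0010285 ]), 'gripper_force': 0.0, 'opening': 0.08774964651411929} 0.022
scene [ 0.883 -0.617  0.97 ] [-0.27  0.55 -0.79]
side [ 0.187 -0.654  0.975] [ 0.32  0.55 -0.77]
wrist [0.292 0.613 0.384] [-0.27  0.09 -0.96]
```

View pics/scene0.png

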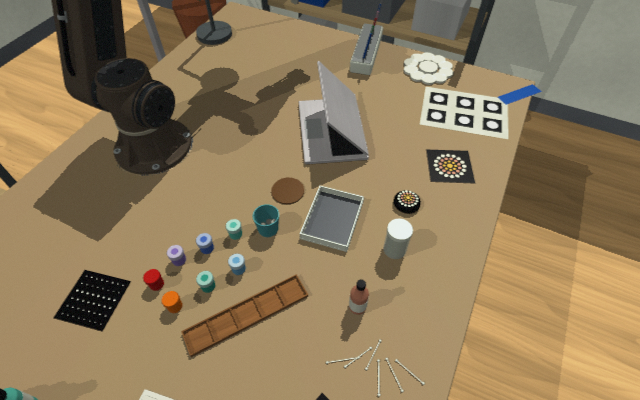

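View pics/side0.png

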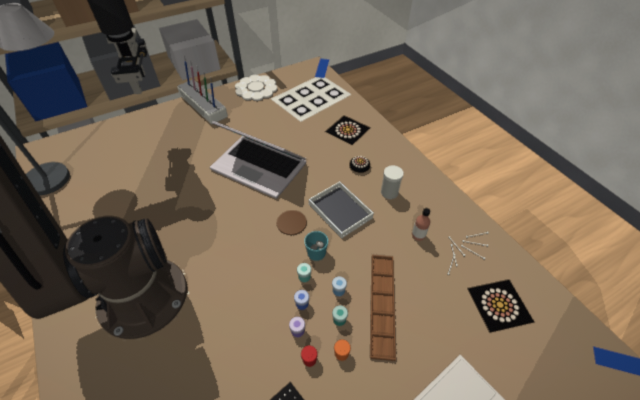

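The five pots, with pixels in scene0 / side0:
- violet (176,254) / (297,325)
- deep blue (204,242) / (302,298)
- light teal (234,228) / (304,271)
- green-teal (205,281) / (340,315)
- sky blue (236,263) / (339,285)

The red look-alike is at (153,280) / (309,355) and the orange one at (172,301) / (342,349). The beaker is at (266,220) / (316,245). I'll check these choices in a close crop.

Run:
```python
import cv2,numpy as np
a=cv2.imread('pics/scene0.png')[175:360,135:375];b=cv2.imread('pics/side0.png')[180:370,270:410]
a=cv2.resize(a,None,fx=2.0,fy=2.0,interpolation=cv2.INTER_CUBIC)
b=cv2.resize(b,None,fx=2.0,fy=2.0,interpolation=cv2.INTER_CUBIC)
c=np.zeros((380,770,3),np.uint8);c[:370,:480]=a;c[:380,485:765]=b
cv2.imwrite('pics/crop0.png',c)
```

```text
(no output)
```

View pics/crop0.png

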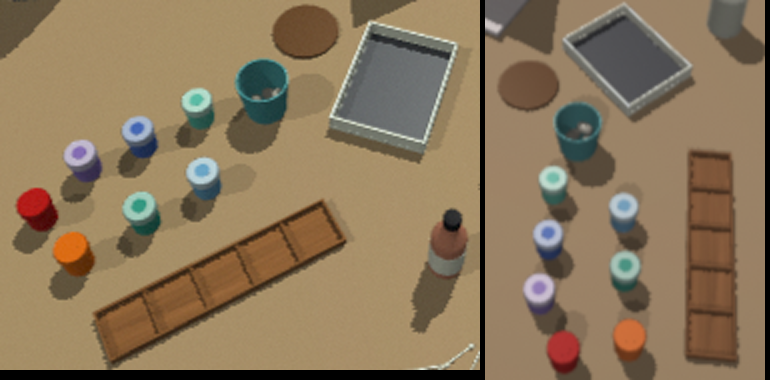

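```bash
cat > m0.py <<'E'
from h import *
s=ld('scene0');t=ld('side0')
S=lambda x,y:(135+x/2-.25,175+y/2-.25);T=lambda x,y:(270+(x-485)/2-.25,180+y/2-.25)
P=dict(violet=((79,153),(540,288)),blue=((138,130),(547,233)),lteal=((197,101),(553,180)),green=((139,207),(625,265)),sky=((203,173),(624,205)),red=((36,202),(563,345)),orange=((71,247),(629,333)),cuprim=((263,80),(578,122)),coaster=((306,30),(528,85)),
 trA=((370,23),(564,43)),trB=((457,42),(625,8)),trC=((424,150),(692,66)),trD=((331,130),(632,112)),rkA=((96,314),(687,356)),rkB=((324,203),(690,151)),rkC=((346,239),(731,153)),rkD=((113,360),(735,359)))
for k,(a,b) in P.items():
    X=tri([(s,S(*a)),(t,T(*b))]);print(k,X.round(3),'err',(proj(s,X)-S(*a)).round(1))
E
python3 m0.py
python3 - <<'E'
import cv2,numpy as np
a=cv2.imread('pics/scene0.png')[55:175,285:385];b=cv2.imread('pics/side0.png')[110:200,200:320]
a=cv2.resize(a,None,fx=4,fy=4,interpolation=cv2.INTER_CUBIC)
b=cv2.resize(b,None,fx=3,fy=3,interpolation=cv2.INTER_CUBIC)
c=np.zeros((480,770,3),np.uint8);c[:480,:400]=a;c[:270,405:765]=b
cv2.imwrite('pics/crop1.png',c)
E
```

```text
violet [ 0.325 -0.295  0.046] err [-0.1  0.2]
blue [ 0.368 -0.232  0.04 ] err [ 0.1 -0.2]
lteal [ 0.412 -0.164  0.04 ] err [-0.2  0.4]
green [ 0.433 -0.321  0.043] err [ 0.1 -0.1]
sky [ 0.476 -0.249  0.042] err [ 0.2 -0.4]
red [ 0.317 -0.369  0.041] err [-0.   0.1]
orange [ 0.392 -0.397  0.044] err [ 0.1 -0.1]
cuprim [ 0.482 -0.11   0.061] err [-0.1  0.4]
coaster [0.467 0.026 0.001] err [-0.1  0.4]
trA [0.551 0.063 0.019] err [-0.3  1. ]
trB [0.676 0.08  0.021] err [-0.6  1.7]
trC [ 0.702 -0.087  0.02 ] err [ 0.5 -1.3]
trD [ 0.578 -0.108  0.009] err [ 0.3 -0.9]
rkA [ 0.448 -0.443  0.004] err [-0.4  0.8]
rkB [ 0.618 -0.205  0.005] err [ 0.1 -0.3]
rkC [ 0.665 -0.239  0.011] err [-0.   0.1]
rkD [ 0.497 -0.476  0.006] err [-0.3  0.5]
```

View pics/crop1.png

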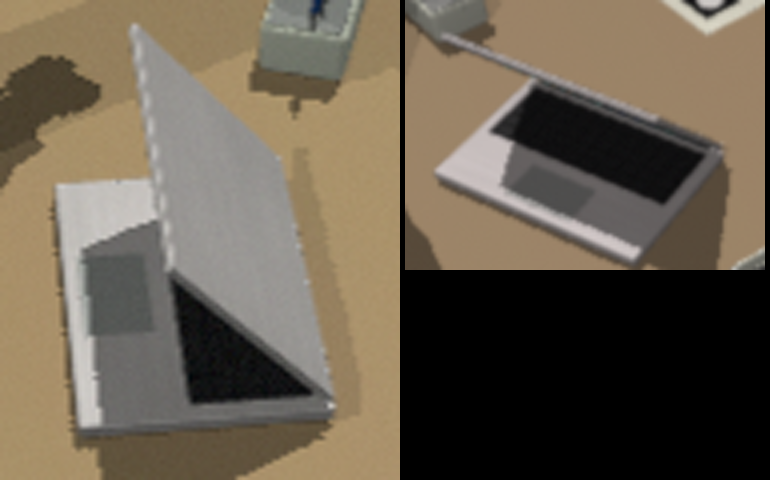

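```bash
cat > m1.py <<'E'
from h import *
s=ld('scene0');t=ld('side0')
S=lambda x,y:(285+x/4-.4,55+y/4-.4);T=lambda x,y:(200+(x-405)/3-.33,110+y/3-.33)
P=dict(frontR=((78,427),(638,257)),frontL=((55,185),(437,174)),hingeR=((331,403),(720,150)),edgeR=((172,272),(657,120)),edgeL=((135,28),(445,37)))
for k,(a,b) in P.items():
    X=tri([(s,S(*a)),(t,T(*b))]);print(k,X.round(3),'err',(proj(s,X)-S(*a)).round(1), onz(s,S(*a),.016).round(3),onz(t,T(*b),.016).round(3))
E
python3 m1.py
```

```text
frontR [0.47  0.127 0.025] err [ 0.  -0.1] [0.466 0.134 0.016] [0.473 0.135 0.016]
frontL [0.325 0.368 0.016] err [-0.1  0.5] [0.324 0.37  0.016] [0.324 0.365 0.016]
hingeR [0.628 0.236 0.019] err [ 0. -0.] [0.628 0.238 0.016] [0.63  0.239 0.016]
edgeR [0.525 0.17  0.166] err [ 0. -0.] [0.458 0.316 0.016] [0.588 0.322 0.016]
edgeL [0.382 0.407 0.165] err [-0.1  0.3] [0.289 0.598 0.016] [0.418 0.6   0.016]
```

```bash
M='python3 -m creep'
python3 -m creep '[{"grip":1,"delta_pos":[1,0.97,0],"rotation":[0,0,0]},{"grip":1,"delta_pos":[1,0.97,0],"rotation":[0,0,0]},{"grip":1,"delta_pos":[1,0.97,0],"rotation":[0,0,0]},{"grip":1,"delta_pos":[1,0.97,0],"rotation":[0,0,0]}]'
python3 -m creep '[{"grip":1,"delta_pos":[1,0.97,0],"rotation":[0,0,0]},{"grip":1,"delta_pos":[1,0.97,0],"rotation":[0,0,0]},{"grip":1,"delta_pos":[1,0.97,0],"rotation":[0,0,0]},{"grip":1,"delta_pos":[1,0.97,0],"rotation":[0,0,0]}]'
python3 -m creep '[{"grip":1,"delta_pos":[1,0.97,0],"rotation":[0,0,0]},{"grip":1,"delta_pos":[1,0.97,0],"rotation":[0,0,0]},{"grip":1,"delta_pos":[1,0.97,0],"rotation":[0,0,0]},{"grip":1,"delta_pos":[1,0.97,0],"rotation":[0,0,0]}]'
python3 -m creep '[{"grip":1,"delta_pos":[0,0,0],"rotation":[0,0,-0.28]},{"grip":1,"delta_pos":[0,0,0],"rotation":[0,0,-0.28]},{"grip":1,"delta_pos":[0,0,0],"rotation":[0,0,-0.28]},{"grip":1,"delta_pos":[0,0,0],"rotation":[0,0,-0.28]}]'
python3 -m creep '[{"grip":1,"delta_pos":[0,0,0],"rotation":[0,0,-0.28]},{"grip":1,"delta_pos":[0,0,0],"rotation":[0,0,-0.28]},{"grip":1,"delta_pos":[0,0,0],"rotation":[0,0,-0.28]},{"grip":1,"delta_pos":[0,0,0],"rotation":[0,0,-0.28]}]'
python3 - <<'E'
from h import *
s=snap('scene','scene1')
print(ctrl.get_obs()['joint_pos'].round(1))
X=np.array([.555,.357])-np.array([.853,.523])*.150
print(X); go([*X,.155],[180,0,31.5])
E
```

```text
clock: 0.55
tool_pos: [0.2847, 0.5097, 0.2491]
orientation: [180.0, 0.0, -19.2]
force: [-0.5, 1.5, 0.1]
opening: 0.0611
gripper_force: 0.0
clock: 0.95
tool_pos: [0.3471, 0.3858, 0.2488]
orientation: [180.0, 0.0, -19.2]
force: [0.3, 1.2, -0.4]
opening: 0.0292
gripper_force: 0.0
clock: 1.35
tool_pos: [0.4099, 0.2621, 0.2486]
orientation: [180.0, 0.0, -19.2]
force: [0.2, 0.8, 0.3]
opening: 0.0012
gripper_force: 0.0
clock: 1.75
tool_pos: [0.4089, 0.2658, 0.2485]
orientation: [-180.0, 0.0, 6.3]
force: [0.1, 0.5, -0.2]
opening: 0.0002
gripper_force: 0.0
clock: 2.15
tool_pos: [0.4089, 0.2655, 0.2485]
orientation: [-180.0, 0.0, 31.3]
force: [-0.3, 0.1, 0.0]
opening: 0.0005
gripper_force: 0.0
[ 56.2   2.6 -22.3  -0.  -65.1  64.9]
[0.42705 0.27855]
d [ 0.223 -0.019  0.935] r [ 0.     0.    -0.005]
```

```bash
python3 -m creep '[{"grip":1,"delta_pos":[0,0,0.45],"rotation":[0,0,0]},{"grip":1,"delta_pos":[0,0,0.9],"rotation":[0,0,0]},{"grip":1,"delta_pos":[0,0,0.93],"rotation":[0,0,0]},{"grip":1,"delta_pos":[0,0,0.93],"rotation":[0,0,0]}]'
python3 -m creep '[{"grip":1,"delta_pos":[0.15,0,0],"rotation":[0,0,0]},{"grip":1,"delta_pos":[0.3,0,0],"rotation":[0,0,0]},{"grip":1,"delta_pos":[0.42,0,-0.04],"rotation":[0,0,0]},{"grip":1,"delta_pos":[0.54,0,-0.08],"rotation":[0,0,0]},{"grip":1,"delta_pos":[0.66,0,-0.12],"rotation":[0,0,0]}]'
python3 -m creep '[{"grip":1,"delta_pos":[0.12,0,-0.04],"rotation":[0,0,0]},{"grip":1,"delta_pos":[0.24,0,-0.08],"rotation":[0,0,0]},{"grip":1,"delta_pos":[0.36,0,-0.12],"rotation":[0,0,0]},{"grip":1,"delta_pos":[0.48,0,-0.16],"rotation":[0,0,0]},{"grip":1,"delta_pos":[0.6,0,-0.2],"rotation":[0,0,0]}]'
python3 - <<'E'
from h import *
s=snap('scene','scene2');t=snap('side','side2')
c=np.hstack([s['color'][40:240,250:450],t['color'][60:260,180:380]])[:,:,::-1]
cv2.imwrite('pics/v2.png',cv2.resize(c,None,fx=2,fy=2))
E
```

```text
clock: 2.6
tool_pos: [0.409, 0.2649, 0.1557]
orientation: [179.9, 0.1, 31.2]
force: [0.7, 0.0, 1.1]
opening: 0.0005
gripper_force: 0.0
clock: 3.1
tool_pos: [0.4642, 0.2978, 0.1705]
orientation: [180.0, 0.2, 31.2]
force: [-11.5, -7.1, 10.6]
opening: 0.0008
gripper_force: 6.6
clock: 3.6
tool_pos: [0.5164, 0.33, 0.1898]
orientation: [180.0, 0.1, 31.2]
force: [-3.8, -3.0, -3.9]
opening: 0.0005
gripper_force: 2.4
```

View pics/v2.png

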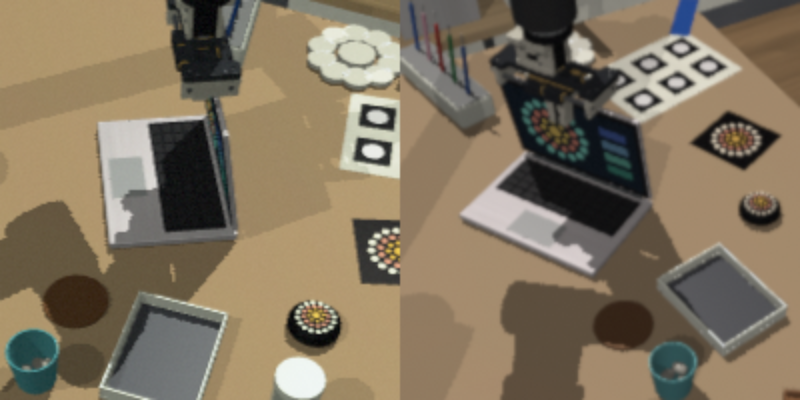

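The screen is upright with the pattern showing and the finger against its inner face. I'll push on and then measure the angle.

```bash
python3 -m creep '[{"grip":1,"delta_pos":[0.15,0,0.02],"rotation":[0,0,0]},{"grip":1,"delta_pos":[0.3,0,0.02],"rotation":[0,0,0]},{"grip":1,"delta_pos":[0.45,0,0.02],"rotation":[0,0,0]},{"grip":1,"delta_pos":[0.6,0,0.02],"rotation":[0,0,0]},{"grip":1,"delta_pos":[0.7,0,0.02],"rotation":[0,0,0]}]'
python3 -m creep '[{"grip":1,"delta_pos":[0.05,0,0],"rotation":[0,0,0]},{"grip":1,"delta_pos":[0.1,0,0],"rotation":[0,0,0]},{"grip":1,"delta_pos":[0.13,0,0],"rotation":[0,0,0]},{"grip":1,"delta_pos":[0.13,0,0],"rotation":[0,0,0]}]'
python3 -m creep '[{"grip":1,"delta_pos":[-0.3,0,0],"rotation":[0,0,0]},{"grip":1,"delta_pos":[-0.6,0,0],"rotation":[0,0,0]},{"grip":1,"delta_pos":[-0.6,0,-0.5],"rotation":[0,0,0]},{"grip":0,"delta_pos":[-0.6,0,-0.9],"rotation":[0,0,0]},{"grip":0,"delta_pos":[-0.6,0,-0.9],"rotation":[0,0,0]}]'
python3 -m creep '[{"grip":0,"delta_pos":[-0.5,0,0],"rotation":[0,0,0]},{"grip":0,"delta_pos":[-1,0,0],"rotation":[0,0,0]},{"grip":0,"delta_pos":[-1,0.5,0],"rotation":[0,0,0]},{"grip":0,"delta_pos":[-1,1,0],"rotation":[0,0,0]},{"grip":0,"delta_pos":[-1,1,0],"rotation":[0,0,0]}]'
python3 - <<'E'
from h import *
s=snap('scene','scene3');t=snap('side','side3')
a=cv2.resize(s['color'][50:180,280:400],None,fx=3,fy=3,interpolation=2);b=cv2.resize(t['color'][70:210,200:330],None,fx=3,fy=3,interpolation=2)
c=np.zeros((430,760,3),np.uint8);c[:390,:360]=a;c[:420,365:755]=b
cv2.imwrite('pics/v3.png',c[:,:,::-1])
E
```

```text
clock: 4.2
tool_pos: [0.5752, 0.366, 0.1857]
orientation: [180.0, 0.2, 31.2]
force: [-7.2, -4.8, -2.6]
opening: 0.0005
gripper_force: 3.0
clock: 4.6
tool_pos: [0.5866, 0.3729, 0.1861]
orientation: [180.0, 0.1, 31.2]
force: [-4.2, -4.3, -1.8]
opening: 0.0007
gripper_force: 2.0
clock: 5.1
tool_pos: [0.539, 0.3443, 0.2852]
orientation: [-179.9, -0.8, 31.3]
force: [0.1, 1.0, -0.7]
opening: 0.0112
gripper_force: 0.0
clock: 5.6
tool_pos: [0.5048, 0.2019, 0.2781]
orientation: [180.0, -0.3, 31.1]
force: [-1.1, 0.2, -0.8]
opening: 0.0508
gripper_force: 0.0
```

View pics/v3.png

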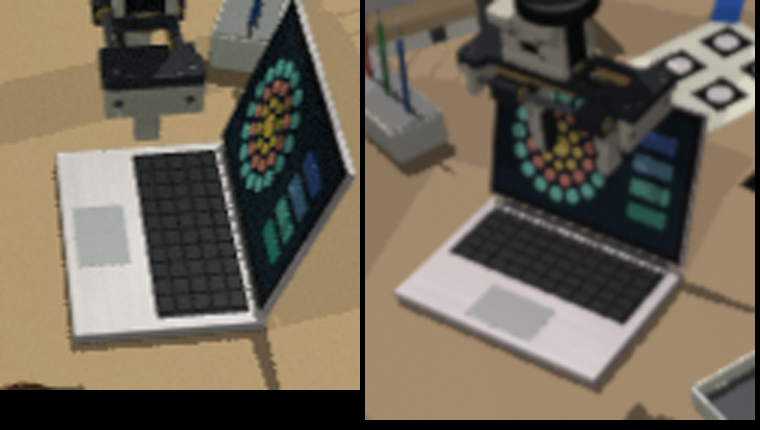

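Run:
```python
from h import *
s=ld('scene3');t=ld('side3')
S=lambda x,y:(280+x/3-.33,50+y/3-.33);T=lambda x,y:(200+(x-365)/3-.33,70+y/3-.33)
e=tri([(s,S(353,177)),(t,T(706,117))]);h=tri([(s,S(262,314)),(t,T(683,263))]);print(e,h)
xl=np.array([.853,.523])
for hh in(h,np.array([.629,.238,.022])):
  v=e-hh; print(np.degrees(np.arctan2(v[2],-v[:2]@xl)),np.linalg.norm(v))
```

```text
[0.68498728 0.27043442 0.19534078] [0.62940304 0.2279781  0.03380113]
113.31437585625469 0.17603182808000437
110.47415472287243 0.18502322141360525
```

```bash
python3 -m creep '[{"grip":0,"delta_pos":[-0.5,0.5,0],"rotation":[0,0,-0.1]},{"grip":0,"delta_pos":[-0.8,0.9,0],"rotation":[0,0,-0.2]},{"grip":0,"delta_pos":[-0.8,1,0],"rotation":[0,0,-0.3]},{"grip":0,"delta_pos":[-0.8,1,0],"rotation":[0,0,-0.4]},{"grip":0,"delta_pos":[-0.8,1,0],"rotation":[0,0,-0.43]}]'
python3 -m creep '[{"grip":0,"delta_pos":[0,0,0],"rotation":[0,0.1,0]},{"grip":0,"delta_pos":[0,0,0],"rotation":[0,0.2,0]},{"grip":0,"delta_pos":[0,0,0],"rotation":[0,0.3,0]},{"grip":0,"delta_pos":[0,0,0],"rotation":[0,0.4,0]},{"grip":0,"delta_pos":[0,0,0],"rotation":[0,0.4,0]}]'
python3 - <<'E'
from h import *
print(ctrl.get_obs()['joint_pos'].round(1))
s=ld('scene3')
for n,p in dict(jar=(396,256),bottle=(357,309),stone=(406,210)).items(): print(n,onz(s,p,0).round(3))
E
```

```text
clock: 6.2
tool_pos: [0.4868, 0.0781, 0.2768]
orientation: [179.9, -0.1, 70.3]
force: [-0.2, 0.2, 0.5]
opening: 0.0873
gripper_force: 0.0
clock: 6.7
tool_pos: [0.487, 0.0772, 0.2768]
orientation: [179.9, -36.4, 69.9]
force: [0.9, -1.9, -0.3]
opening: 0.0877
gripper_force: 0.0
[  4.4  -1.1 -16.8 -37.3 -62.8 169.5]
jar [ 0.82  -0.042  0.   ]
bottle [ 0.785 -0.217  0.   ]
stone [0.797 0.107 0.   ]
```

```bash
cat >> h.py <<'E'
B=np.array([[0,0,1],[-1,0,0],[0,-1,0]],float)
def wr(X,yaw,tilt,L=.425):
    "tool down at yaw then turned about tool y by tilt"
    R=Ro.from_euler('z',yaw,degrees=True)*Ro.from_euler('x',180,degrees=True)*Ro.from_euler('y',tilt,degrees=True)
    w=np.array(X)-L*R.apply([0,0,1]); r=np.hypot(w[0],w[1]); j1=np.degrees(np.arctan2(w[1],w[0])+np.arcsin(.19/r))
    out=[]
    for e in(-50,-30,-10):
        M=(Ro.from_euler('ZY',[j1,-e],degrees=True)).inv()*R
        # Rx(-j4)Ry(-j5) B Rz(-j6) = Rx(-j4)Ry(-j5)Rx(-j6) B
        a=(M*Ro.from_matrix(B).inv()).as_euler('XYX',degrees=True)
        out.append((-a).round(0))
    print('w',w.round(2),'j1',j1.round(0),*[(o if o[1]<0 else np.array([(o[0]+360)%360-180,-o[1],(o[2]+360)%360-180])) for o in out])
E
python3 - <<'E'
from h import *
wr([.487,.0772,.2768],69.9,36.4)
for yaw in(50,60,70,80):
  print(yaw);wr([.482,-.11,.045],yaw,-35);wr([.635,.01,.1],yaw,75);wr([.467,.026,.05],yaw,-35)
E
```

```text
w [ 0.4  -0.16  0.62] j1 4.0 [ -59.  -39. -158.] [ -43.  -52. -179.] [-36. -68. 166.]
50
w [0.64 0.08 0.39] j1 24.0 [ 15. -73. 107.] [ 15. -92. 112.] [  16. -111.  118.]
w [ 0.37 -0.3   0.21] j1 -16.0 [ -99.  -63. -131.] [ -88.  -62. -154.] [ -78.  -64. -176.]
w [0.62 0.21 0.4 ] j1 36.0 [  9. -74. 100.] [  8. -94. 102.] [   9. -114.  106.]
60
w [0.6  0.1  0.39] j1 28.0 [ 19. -72. 111.] [ 18. -91. 118.] [  19. -110.  124.]
w [ 0.43 -0.35  0.21] j1 -19.0 [ -89.  -71. -132.] [ -82.  -73. -153.] [ -77.  -77. -173.]
w [0.59 0.24 0.4 ] j1 39.0 [ 12. -74. 104.] [ 12. -93. 108.] [  13. -113.  112.]
70
w [0.57 0.12 0.39] j1 31.0 [ 23. -70. 115.] [ 21. -89. 123.] [  22. -107.  130.]
w [ 0.49 -0.38  0.21] j1 -19.0 [ -81.  -78. -131.] [ -77.  -82. -151.] [ -75.  -87. -170.]
w [0.55 0.26 0.4 ] j1 43.0 [ 16. -73. 108.] [ 15. -92. 113.] [  16. -111.  119.]
80
w [0.52 0.13 0.39] j1 35.0 [ 26. -68. 120.] [ 24. -86. 128.] [  25. -105.  137.]
w [ 0.56 -0.39  0.21] j1 -19.0 [ -74.  -84. -130.] [ -73.  -90. -149.] [ -74.  -96. -168.]
w [0.51 0.27 0.4 ] j1 47.0 [ 19. -71. 112.] [ 18. -90. 118.] [  19. -109.  125.]
```

```bash
python3 -m creep '[{"grip":0,"delta_pos":[0,0,0],"rotation":[0,-0.4,0]},{"grip":0,"delta_pos":[0,0,0],"rotation":[0,-0.4,0]},{"grip":0,"delta_pos":[0,0,0],"rotation":[0,-0.4,0]},{"grip":0,"delta_pos":[0,0,0],"rotation":[0,-0.4,0]},{"grip":0,"delta_pos":[0,0,0],"rotation":[0,-0.4,0]}]' | grep -E "pos|orient"
for i in 1 2 3 4; do python3 -m creep '[{"grip":0,"delta_pos":[0,0,0],"rotation":[0,0,0.45]},{"grip":0,"delta_pos":[0,0,0],"rotation":[0,0,0.45]},{"grip":0,"delta_pos":[0,0,0],"rotation":[0,0,0.45]},{"grip":0,"delta_pos":[0,0,0],"rotation":[0,0,0.45]},{"grip":0,"delta_pos":[0,0,0],"rotation":[0,0,0.45]}]' | grep orient; done
python3 -m creep '[{"grip":0,"delta_pos":[0,0,0],"rotation":[0,0,0.2]},{"grip":0,"delta_pos":[0,0,0],"rotation":[0,0,0.2]},{"grip":0,"delta_pos":[0,0,0],"rotation":[0,0,0.2]}]'| grep orient
python3 -m creep '[{"grip":0,"delta_pos":[0.5,0,0],"rotation":[0,0,0]},{"grip":0,"delta_pos":[1,0,0],"rotation":[0,0,0]},{"grip":0,"delta_pos":[1,0,0],"rotation":[0,0,0]},{"grip":0,"delta_pos":[1,0,0],"rotation":[0,0,0]}]'
python3 - <<'E'
from h import *
print(ctrl.get_obs()['joint_pos'].round(1))
s=snap('wrist','w4')
for X in [[.482,-.11,.065],[.412,-.164,.046],[.476,-.249,.046],[.368,-.232,.046],[.433,-.321,.046],[.325,-.295,.046],[.557,-.341,.012],[.467,.026,.005]]: print(proj(s,X).round(0))
E
```

```text
tool_pos: [0.4873, 0.0808, 0.2763]
orientation: [179.9, 0.3, 70.3]
orientation: [-179.9, -0.1, 29.2]
orientation: [-179.9, -0.1, -11.3]
orientation: [-179.9, 0.0, -51.8]
orientation: [-179.9, 0.1, -92.3]
orientation: [-180.0, 0.1, -110.1]
clock: 9.9
tool_pos: [0.4523, -0.0165, 0.2763]
orientation: [-179.9, 0.1, -109.9]
force: [0.5, 1.1, -0.2]
opening: 0.0876
gripper_force: 0.0
[ 23.   -2.2 -23.4  -0.  -68.7 -42.8]
[252.  96.]
[304.  11.]
[201. -64.]
[324. -92.]
[ 211. -184.]
[ 349. -203.]
[  89. -123.]
[318. 205.]
```

View pics/w4.png

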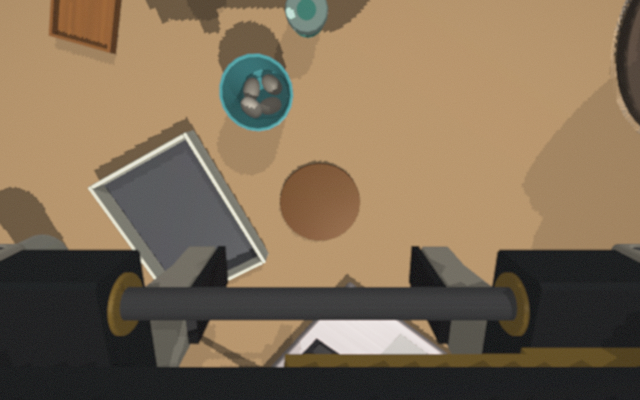

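Run:
```python
from h import *
w=ld('w4');s=ld('scene0');t=ld('side0')
print('cup',onz(w,(256.5,92),.063).round(4), tri([(w,(256.5,92)),(s,(266.2,214.7)),(t,(316.2,240.7))]).round(4))
print('lteal',onz(w,(306,9),.046).round(4))
print('coaster',onz(w,(320,201),.005).round(4), tri([(w,(320,201)),(s,(287.7,189.7)),(t,(291.2,222.2))]).round(4))
for p in((90,188),(186,133),(265,258)):print('tray',onz(w,p,.026).round(4))
for p in((117,52),):print('rack',onz(w,p,.012).round(4))
# cup grasp pose: tilt +35 about tool y at yaw -110
R=Ro.from_euler('z',-110,degrees=True)*Ro.from_euler('x',180,degrees=True)*Ro.from_euler('y',35,degrees=True)
print(R.as_euler('xyz',degrees=True), R.apply([1,0,0]),R.apply([0,0,1]))
```

```text
cup [ 0.4775 -0.1119  0.063 ] [ 0.4803 -0.111   0.0619]
lteal [ 0.4095 -0.1646  0.046 ]
coaster [0.4631 0.0227 0.005 ] [0.4657 0.0251 0.0014]
tray [ 0.6952 -0.0833  0.026 ]
tray [ 0.5691 -0.1015  0.026 ]
tray [0.5452 0.0605 0.026 ]
rack [ 0.6053 -0.2006  0.012 ]
[ 180.  -35. -110.] [-0.2801665  -0.76975113  0.57357644] [-0.19617469 -0.53898554 -0.81915204]
```

```bash
python3 -m creep '[{"grip":0,"delta_pos":[0,0,0],"rotation":[0,0.39,0]},{"grip":0,"delta_pos":[0,0,0],"rotation":[0,0.39,0]},{"grip":0,"delta_pos":[0,0,0],"rotation":[0,0.39,0]},{"grip":0,"delta_pos":[0,0,0],"rotation":[0,0.39,0]},{"grip":0,"delta_pos":[0,0,0],"rotation":[0,0.39,0]}]'
python3 -c "
from h import *
go([.4796,-.1104,.0475],[180,-35,-110])"
```

```text
clock: 10.45
tool_pos: [0.4531, -0.0135, 0.2734]
orientation: [179.8, -35.6, -109.5]
force: [-0.0, -0.8, -0.7]
opening: 0.0877
gripper_force: 0.0
d [-0.645 -0.583  2.314] r [-0.001 -0.007  0.005]
```

```bash
python3 -m creep '[{"grip":0,"delta_pos":[-0.645,-0.58,0],"rotation":[0,0,0]},{"grip":0,"delta_pos":[-0.645,-0.58,0.3],"rotation":[0,0,0]},{"grip":0,"delta_pos":[-0.645,-0.58,0.7],"rotation":[0,0,0]},{"grip":0,"delta_pos":[-0.645,-0.58,0.9],"rotation":[0,0,0]},{"grip":0,"delta_pos":[-0.645,-0.58,0.9],"rotation":[0,0,0]}]'
python3 -c "
from h import *
go([.4796,-.1104,.0475],[180,-35,-110]); print(ctrl.get_obs()['joint_pos'].round(1))
snap('wrist','w5')"
```

```text
clock: 10.95
tool_pos: [0.5056, -0.0358, 0.1626]
orientation: [179.7, -35.2, -109.8]
force: [1.0, 0.1, 0.8]
opening: 0.0874
gripper_force: 0.0
d [-0.019 -0.015  1.396] r [ 0.002 -0.003  0.002]
[ 32.6  21.  -28.5  21.6 -71.2 -65.1]
```

View pics/w5.png

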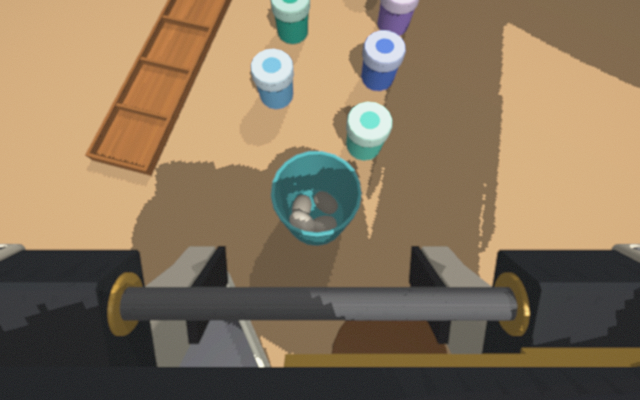

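The beaker sits centred between the fingers, at column 316 against 319. I'll go in.

```bash
python3 -m creep '[{"grip":0,"delta_pos":[0,0,0.3],"rotation":[0,0,0]},{"grip":0,"delta_pos":[0,0,0.6],"rotation":[0,0,0]},{"grip":0,"delta_pos":[0,0,0.9],"rotation":[0,0,0]},{"grip":0,"delta_pos":[0,0,0.9],"rotation":[0,0,0]}]'
python3 -m creep '[{"grip":0,"delta_pos":[-0.02,-0.01,0.25],"rotation":[0,0,0]},{"grip":0,"delta_pos":[-0.02,-0.01,0.48],"rotation":[0,0,0]},{"grip":0,"delta_pos":[-0.02,-0.01,0.48],"rotation":[0,0,0]}]'
for i in 1 2; do python3 -m creep '[{"grip":1,"delta_pos":[0,0,0],"rotation":[0,0,0]},{"grip":1,"delta_pos":[0,0,0],"rotation":[0,0,0]},{"grip":1,"delta_pos":[0,0,0],"rotation":[0,0,0]},{"grip":1,"delta_pos":[0,0,0],"rotation":[0,0,0]}]'; done
python3 -c "
from h import *
go([*tool()[0][:2],.20])"
```

```text
clock: 11.4
tool_pos: [0.4883, -0.0843, 0.0903]
orientation: [179.9, -35.2, -109.9]
force: [-0.8, 0.3, -0.0]
opening: 0.0876
gripper_force: 0.0
clock: 11.7
tool_pos: [0.4817, -0.1083, 0.0508]
orientation: [180.0, -35.1, -109.9]
force: [-0.3, 0.8, 0.0]
opening: 0.0875
gripper_force: 0.0
clock: 12.1
tool_pos: [0.4825, -0.1077, 0.0518]
orientation: [-179.9, -35.1, -110.0]
force: [-0.4, 2.0, 5.1]
opening: 0.0668
gripper_force: 29.2
clock: 12.5
tool_pos: [0.4824, -0.1079, 0.0518]
orientation: [-179.9, -35.1, -110.0]
force: [-1.1, 2.7, 6.4]
opening: 0.067
gripper_force: 29.2
d [ 0.852 -0.002 -1.213] r [0. 0. 0.]
```

```bash
python3 -m creep '[{"grip":1,"delta_pos":[0.2,0,-0.29],"rotation":[0,0,0]},{"grip":1,"delta_pos":[0.4,0,-0.57],"rotation":[0,0,0]},{"grip":1,"delta_pos":[0.57,0,-0.82],"rotation":[0,0,0]},{"grip":1,"delta_pos":[0.57,0,-0.82],"rotation":[0,0,0]}]'
python3 -c "
from h import *
go([.629,.012,.140],[180,-35.1,-110])"
```

```text
clock: 12.9
tool_pos: [0.4839, -0.1066, 0.1539]
orientation: [-179.6, -34.8, -110.1]
force: [0.8, 0.4, -2.0]
opening: 0.0665
gripper_force: 29.5
d [-1.404 -0.959 -0.801] r [-0.003  0.003 -0.001]
```

```bash
python3 -m creep '[{"grip":1,"delta_pos":[-0.25,-0.17,-0.14],"rotation":[0,0,0]},{"grip":1,"delta_pos":[-0.5,-0.34,-0.28],"rotation":[0,0,0]},{"grip":1,"delta_pos":[-0.75,-0.51,-0.42],"rotation":[0,0,0]},{"grip":1,"delta_pos":[-1,-0.68,-0.56],"rotation":[0,0,0]},{"grip":1,"delta_pos":[-1,-0.68,-0.56],"rotation":[0,0,0]}]'
python3 -m creep '[{"grip":1,"delta_pos":[-0.2,-0.14,-0.12],"rotation":[0,0,0]},{"grip":1,"delta_pos":[-0.4,-0.28,-0.24],"rotation":[0,0,0]},{"grip":1,"delta_pos":[-0.4,-0.28,-0.24],"rotation":[0,0,0]}]' |grep -E "pos|open"
for i in 1 2; do python3 -m creep '[{"grip":1,"delta_pos":[0,0,0],"rotation":[0,-0.09,0]},{"grip":1,"delta_pos":[0,0,0],"rotation":[0,-0.18,0]},{"grip":1,"delta_pos":[0,0,0],"rotation":[0,-0.27,0]},{"grip":1,"delta_pos":[0,0,0],"rotation":[0,-0.36,0]},{"grip":1,"delta_pos":[0,0,0],"rotation":[0,-0.42,0]}]'; done
python3 - <<'E'
from h import *
print(ctrl.get_obs()['joint_pos'].round(1))
s=snap('scene','scene6');t=snap('side','side6')
c=np.hstack([s['color'][100:350,180:440],t['color'][120:370,220:420]])[:,:,::-1]
cv2.imwrite('pics/v6.png',cv2.resize(c,None,fx=1.7,fy=1.7,interpolation=2))
E
```

```text
clock: 13.4
tool_pos: [0.5876, -0.0213, 0.1374]
orientation: [-179.9, -35.1, -109.9]
force: [-0.9, 0.2, -1.8]
opening: 0.0663
gripper_force: 29.5
tool_pos: [0.6287, 0.0121, 0.1342]
opening: 0.0668
clock: 14.2
tool_pos: [0.6259, 0.0097, 0.1363]
orientation: [-179.9, 3.0, -110.0]
force: [-0.5, -0.9, -2.7]
opening: 0.0666
gripper_force: 29.4
clock: 14.7
tool_pos: [0.6264, 0.0094, 0.136]
orientation: [-179.9, 40.8, -110.0]
force: [0.2, -1.5, -2.2]
opening: 0.0665
gripper_force: 29.3
[ -8.   22.8  -6.3 -47.1 -60.8  11.9]
```

View pics/v6.png

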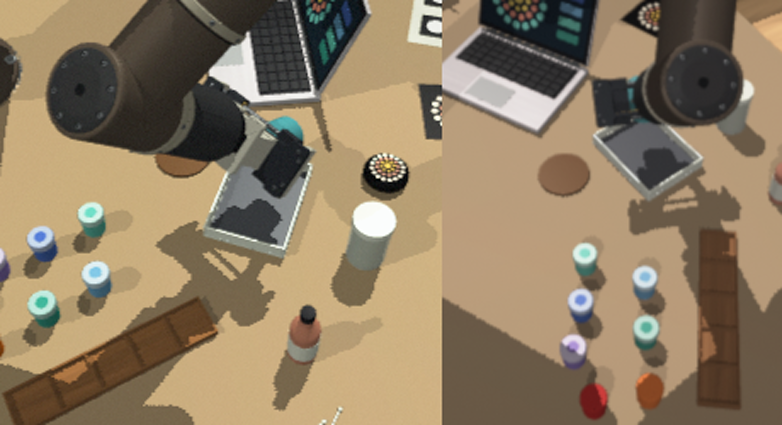

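```bash
python3 -m creep '[{"grip":1,"delta_pos":[0,0,0],"rotation":[0,-0.09,0]},{"grip":1,"delta_pos":[0,0,0],"rotation":[0,-0.18,0]},{"grip":1,"delta_pos":[0,0,0],"rotation":[0,-0.27,0]},{"grip":1,"delta_pos":[0,0,0],"rotation":[0,-0.36,0]},{"grip":1,"delta_pos":[0,0,0],"rotation":[0,-0.4,0]}]'
for i in 1 2; do python3 -m creep '[{"grip":1,"delta_pos":[0,0,0],"rotation":[0,0,0]},{"grip":1,"delta_pos":[0,0,0],"rotation":[0,0,0]},{"grip":1,"delta_pos":[0,0,0],"rotation":[0,0,0]},{"grip":1,"delta_pos":[0,0,0],"rotation":[0,0,0]}]'; done
python3 - <<'E'
from h import *
print(ctrl.get_obs()['joint_pos'].round(1))
s=snap('scene','scene7');t=snap('wrist','w7')
a=cv2.resize(s['color'][130:330,230:430],(400,400),interpolation=2)
b=cv2.resize(t['color'],(400,250))
c=np.zeros((400,800,3),np.uint8);c[:,:400]=a;c[:250,400:]=b
cv2.imwrite('pics/v7.png',c[:,:,::-1])
E
```

```text
clock: 15.3
tool_pos: [0.6252, 0.0098, 0.1329]
orientation: [178.3, 76.6, -111.7]
force: [-0.6, -0.4, -1.7]
opening: 0.0668
gripper_force: 29.3
clock: 15.7
tool_pos: [0.6271, 0.0113, 0.1371]
orientation: [-179.3, 76.4, -109.2]
force: [0.7, -0.2, -0.7]
opening: 0.0669
gripper_force: 29.3
clock: 16.1
tool_pos: [0.6269, 0.0103, 0.1357]
orientation: [-179.9, 76.5, -109.9]
force: [0.7, 0.1, -1.9]
opening: 0.0665
gripper_force: 29.3
[-27.1  38.8  -3.3 -75.2 -86.1  42.5]
```

View pics/v7.png

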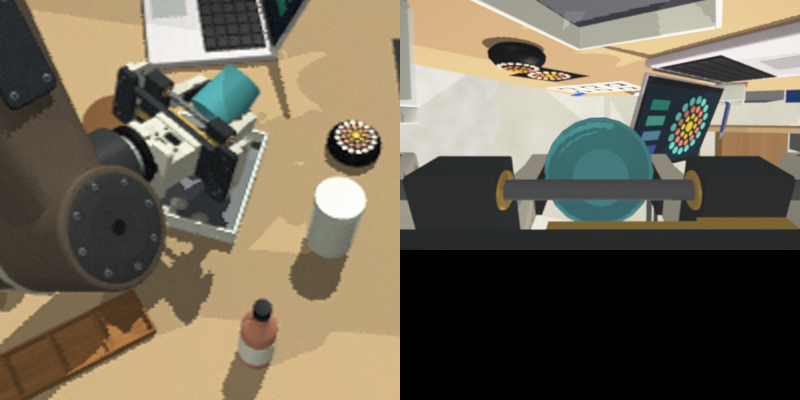

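The beaker is empty inside and the pebbles show in the tray. Next I'll turn it upright and carry it to the coaster.

```bash
for i in 1 2 3; do python3 -m creep '[{"grip":1,"delta_pos":[0,0,0],"rotation":[0,0.09,0]},{"grip":1,"delta_pos":[0,0,0],"rotation":[0,0.18,0]},{"grip":1,"delta_pos":[0,0,0],"rotation":[0,0.27,0]},{"grip":1,"delta_pos":[0,0,0],"rotation":[0,0.36,0]},{"grip":1,"delta_pos":[0,0,0],"rotation":[0,0.413,0]}]'|grep -E "orient|open"; done
python3 -m creep '[{"grip":1,"delta_pos":[0,0,0],"rotation":[0,0,0]},{"grip":1,"delta_pos":[0,0,0],"rotation":[0,0,0]},{"grip":1,"delta_pos":[0,0,0],"rotation":[0,0,0]}]'
python3 -c "
from h import *
go([.468,.028,.11],[180,-35.1,-110])"
```

```text
orientation: [-179.6, 39.1, -109.7]
opening: 0.0668
orientation: [-179.9, 1.9, -109.8]
opening: 0.067
orientation: [180.0, -35.4, -109.9]
opening: 0.0668
clock: 18.0
tool_pos: [0.6268, 0.0099, 0.136]
orientation: [-180.0, -34.9, -110.0]
force: [0.1, -0.5, -0.3]
opening: 0.0664
gripper_force: 29.5
d [0.158 1.554 0.427] r [ 0.     0.002 -0.   ]
```

```bash
python3 -m creep '[{"grip":1,"delta_pos":[0.02,0.2,0],"rotation":[0,0,0]},{"grip":1,"delta_pos":[0.04,0.45,0],"rotation":[0,0,0]},{"grip":1,"delta_pos":[0.08,0.75,0],"rotation":[0,0,0]},{"grip":1,"delta_pos":[0.1,1,0],"rotation":[0,0,0]},{"grip":1,"delta_pos":[0.1,1,0],"rotation":[0,0,0]}]'|grep pos
python3 -m creep '[{"grip":1,"delta_pos":[0.04,0.3,0.2],"rotation":[0,0,0]},{"grip":1,"delta_pos":[0.06,0.55,0.43],"rotation":[0,0,0]},{"grip":1,"delta_pos":[0.06,0.55,0.43],"rotation":[0,0,0]},{"grip":1,"delta_pos":[0.06,0.55,0.43],"rotation":[0,0,0]}]'
python3 - <<'E'
from h import *
go([.468,.028,.059],[180,-35.1,-110])
s=snap('scene','scene8');t=snap('side','side8')
a=cv2.resize(s['color'][150:250,240:360],(480,400),interpolation=2);b=cv2.resize(t['color'][160:280,250:350],(300,360),interpolation=2)
c=np.zeros((400,785,3),np.uint8);c[:,:480]=a;c[:360,485:]=b
cv2.imwrite('pics/v8.png',c[:,:,::-1])
E
```

```text
tool_pos: [0.5281, 0.0366, 0.1429]
clock: 18.9
tool_pos: [0.4687, 0.0275, 0.1104]
orientation: [-179.9, -34.9, -110.0]
force: [0.7, 0.4, -0.7]
opening: 0.0667
gripper_force: 29.5
d [-0.296  0.009  0.42 ] r [-0.001  0.002 -0.   ]
```

View pics/v8.png

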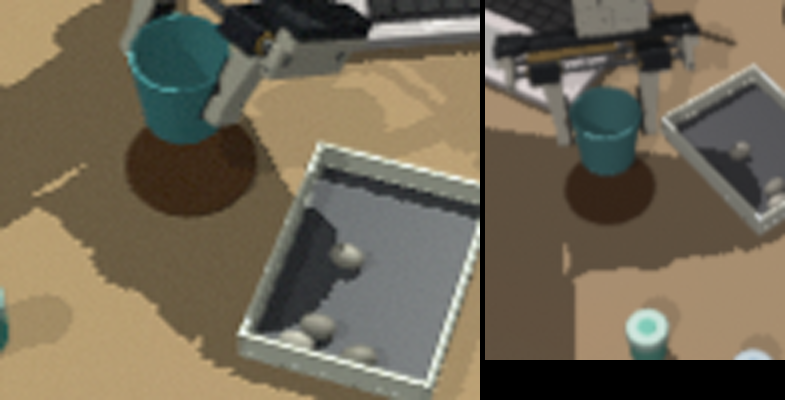

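All four pebbles are in the tray and the beaker hangs upright above the coaster. Lowering it.

```bash
python3 -m creep '[{"grip":1,"delta_pos":[-0.1,0,0.14],"rotation":[0,0,0]},{"grip":1,"delta_pos":[-0.2,0,0.28],"rotation":[0,0,0]},{"grip":1,"delta_pos":[-0.28,0,0.4],"rotation":[0,0,0]},{"grip":1,"delta_pos":[-0.28,0,0.4],"rotation":[0,0,0]}]'
python3 -m creep '[{"grip":1,"delta_pos":[-0.01,0,0.015],"rotation":[0,0,0]},{"grip":1,"delta_pos":[-0.02,0,0.03],"rotation":[0,0,0]},{"grip":1,"delta_pos":[-0.02,0,0.03],"rotation":[0,0,0]}]'
```

```text
clock: 19.4
tool_pos: [0.4685, 0.0274, 0.0598]
orientation: [179.9, -35.1, -110.0]
force: [0.1, 0.1, -1.2]
opening: 0.067
gripper_force: 29.5
clock: 19.7
tool_pos: [0.4686, 0.0279, 0.0575]
orientation: [-180.0, -35.0, -110.0]
force: [-0.6, 0.5, -1.0]
opening: 0.0668
gripper_force: 29.5
```

```bash
python3 -m creep '[{"grip":1,"delta_pos":[-0.006,0,0.008],"rotation":[0,0,0]},{"grip":1,"delta_pos":[-0.006,0,0.008],"rotation":[0,0,0]}]'
python3 -m creep '[{"grip":1,"delta_pos":[-0.006,0,0.008],"rotation":[0,0,0]},{"grip":1,"delta_pos":[-0.006,0,0.008],"rotation":[0,0,0]}]'
python3 -m creep '[{"grip":1,"delta_pos":[-0.006,0,0.008],"rotation":[0,0,0]},{"grip":1,"delta_pos":[-0.006,0,0.008],"rotation":[0,0,0]}]'
```

```text
clock: 19.9
tool_pos: [0.4685, 0.0277, 0.0567]
orientation: [-180.0, -35.0, -110.0]
force: [-0.1, -0.1, 4.1]
opening: 0.0667
gripper_force: 29.2
clock: 20.1
tool_pos: [0.4684, 0.0275, 0.0566]
orientation: [-179.9, -35.1, -110.0]
force: [-2.2, 2.3, 13.3]
opening: 0.0662
gripper_force: 28.8
clock: 20.3
tool_pos: [0.4683, 0.0275, 0.0564]
orientation: [-179.9, -35.2, -110.0]
force: [-5.3, 4.2, 21.5]
opening: 0.067
gripper_force: 28.5
```

```bash
python3 -m creep '[{"grip":1,"delta_pos":[0.01,0,-0.016],"rotation":[0,0,0]},{"grip":0,"delta_pos":[0.01,0,-0.016],"rotation":[0,0,0]},{"grip":0,"delta_pos":[0.01,0,-0.016],"rotation":[0,0,0]},{"grip":0,"delta_pos":[0.01,0,-0.016],"rotation":[0,0,0]},{"grip":0,"delta_pos":[0.01,0,-0.016],"rotation":[0,0,0]}]'
python3 -m creep '[{"grip":0,"delta_pos":[0,0,-0.2],"rotation":[0,0,0]},{"grip":0,"delta_pos":[0,0,-0.5],"rotation":[0,0,0]},{"grip":0,"delta_pos":[0,0,-1],"rotation":[0,0,0]},{"grip":0,"delta_pos":[0,0,-1],"rotation":[0,0,0]},{"grip":0,"delta_pos":[0,0,-1],"rotation":[0,0,0]}]'
for i in 1; do python3 -m creep '[{"grip":0,"delta_pos":[0,0,-0.4],"rotation":[0,0,0]},{"grip":0,"delta_pos":[0,0,-0.8],"rotation":[0,0,0]},{"grip":0,"delta_pos":[0,0,-1],"rotation":[0,0,0]},{"grip":0,"delta_pos":[0,0,-1],"rotation":[0,0,0]}]'; done
python3 -m creep '[{"grip":0,"delta_pos":[0,0,0],"rotation":[0,-0.39,0]},{"grip":0,"delta_pos":[0,0,0],"rotation":[0,-0.39,0]},{"grip":0,"delta_pos":[0,0,0],"rotation":[0,-0.39,0]},{"grip":0,"delta_pos":[0,0,0],"rotation":[0,-0.39,0]},{"grip":0,"delta_pos":[0,0,0],"rotation":[0,-0.39,0]}]'
python3 -c "
from h import *
go([.47,-.10,.28],[180,0,-110])"
```

```text
clock: 20.8
tool_pos: [0.4683, 0.0278, 0.0558]
orientation: [180.0, -35.0, -110.0]
force: [0.8, -0.4, 0.5]
opening: 0.0868
gripper_force: 0.0
clock: 21.3
tool_pos: [0.4883, 0.0825, 0.1382]
orientation: [-179.9, -34.9, -110.0]
force: [0.1, 0.2, -0.6]
opening: 0.0873
gripper_force: 0.0
clock: 21.7
tool_pos: [0.5084, 0.1367, 0.2206]
orientation: [-179.9, -34.9, -110.0]
force: [-0.3, -0.9, -0.3]
opening: 0.0878
gripper_force: 0.0
clock: 22.2
tool_pos: [0.5058, 0.1331, 0.2197]
orientation: [180.0, 0.4, -110.2]
force: [0.0, 0.4, 1.8]
opening: 0.0874
gripper_force: 0.0
d [ 2.306 -0.468 -0.619] r [ 0.     0.004 -0.002]
```

```bash
python3 -m creep '[{"grip":0,"delta_pos":[0.4,0,-0.3],"rotation":[0,0,0]},{"grip":0,"delta_pos":[0.8,0,-0.6],"rotation":[0,0,0]},{"grip":0,"delta_pos":[1,0,-0.7],"rotation":[0,0,0]},{"grip":0,"delta_pos":[1,0,-0.7],"rotation":[0,0,0]}]'|grep pos
python3 -m creep '[{"grip":0,"delta_pos":[0.45,0,0],"rotation":[0,0,0]},{"grip":0,"delta_pos":[0.9,0,0],"rotation":[0,0,0]},{"grip":0,"delta_pos":[1,0,0],"rotation":[0,0,0]},{"grip":0,"delta_pos":[1,0,0],"rotation":[0,0,0]}]'|grep pos
python3 -m creep '[{"grip":0,"delta_pos":[0.4,-0.2,0],"rotation":[0,0,0]},{"grip":0,"delta_pos":[0.7,-0.4,0],"rotation":[0,0,0]},{"grip":0,"delta_pos":[0.7,-0.4,0],"rotation":[0,0,0]}]'|grep pos
python3 -c "
from h import *
snap('wrist','w9')"
```

```text
tool_pos: [0.4725, 0.0395, 0.2902]
tool_pos: [0.4382, -0.0535, 0.288]
tool_pos: [0.4537, -0.1336, 0.2877]
```

View pics/w9.png

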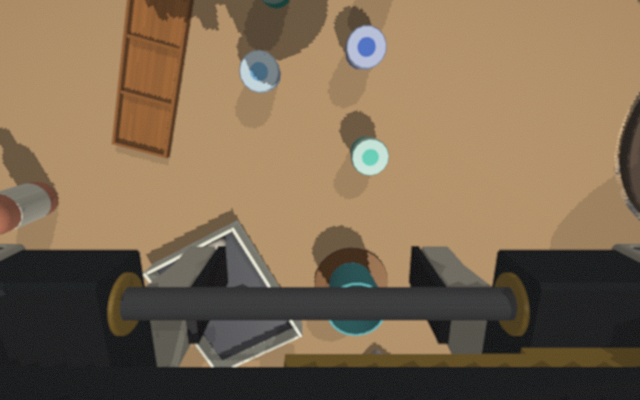

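Run:
```python
from h import *
from scipy.optimize import least_squares
w=ld('w9');s=ld('scene0');t=ld('side0');w4=ld('w4');w5=ld('w5')
S=lambda p:np.array((135+p[0]/2-.25,175+p[1]/2-.25));T=lambda p:np.array((270+(p[0]-485)/2-.25,180+p[1]/2-.25))
hx,hy=.031,.147
loc=dict(A=(-hx,-hy),B=(-hx,hy),C=(hx,hy),D=(hx,-hy))
obs=[(s,'A',S((96,314))),(s,'B',S((324,203))),(s,'C',S((346,239))),(t,'A',T((687,356))),(t,'B',T((690,151))),(t,'C',T((731,153))),(t,'D',T((735,359))),(w,'B',np.array((168,157))),(w,'C',np.array((114,144)))]
def f(p):
    r=[]
    c,n=np.cos(p[2]),np.sin(p[2])
    for v,k,uv in obs:
        x,y=loc[k]; r.append((proj(v,[p[0]+c*x-n*y,p[1]+n*x+c*y,.012])-uv)*(1 if v is not w else .7))
    return np.ravel(r)
r=least_squares(f,[.557,-.341,np.radians(-35.5)]);print(r.x[:2],np.degrees(r.x[2]),r.fun.reshape(-1,2).round(1).tolist())
c,n=np.cos(r.x[2]),np.sin(r.x[2])
for y in(-.1164,-.0582,0,.0582,.1164):print((r.x[:2]+[-n*y,c*y]).round(4))
for k,p,q,g in(('blue',(366.5,47),(138,130),(547,233)),('sky',(259,71),(203,173),(624,205)),('lteal',(370,157),(197,101),(553,180))):
  print(k,onz(w,p,.046).round(4),tri([(w,p),(s,S(q)),(t,T(g))]).round(4))
for p in((168,157),(114,144)):print(onz(w,p,.012).round(4))
```

```text
[ 0.55495939 -0.34163609] -34.533901871128435 [[-2.5, -0.0], [-1.5, -3.1], [-0.5, -0.7], [-0.4, -0.6], [-1.5, -0.8], [-0.6, -0.2], [1.2, 0.1], [-1.8, 0.4], [-2.2, 0.0]]
[ 0.489  -0.4375]
[ 0.522  -0.3896]
[ 0.555  -0.3416]
[ 0.588  -0.2937]
[ 0.6209 -0.2457]
blue [ 0.3654 -0.2331  0.046 ] [ 0.3668 -0.2328  0.0415]
sky [ 0.4718 -0.2486  0.046 ] [ 0.4748 -0.2486  0.0414]
lteal [ 0.3949 -0.1298  0.046 ] [ 0.4035 -0.1441  0.0207]
[ 0.6097 -0.2026  0.012 ]
[ 0.6605 -0.2369  0.012 ]
```

The light-teal pot has been knocked aside since the start, to about (0.395,-0.130). In w9 its lid is at pixel (370,157), sky blue at (259,71) and deep blue at (366,47). I'll fetch the light-teal one first.

```bash
python3 -m creep '[{"grip":0,"delta_pos":[0,0,0],"rotation":[0,0,0.16]},{"grip":0,"delta_pos":[0,0,0],"rotation":[0,0,0.16]},{"grip":0,"delta_pos":[0,0,0],"rotation":[0,0,0.16]}]'|grep orient
python3 -c "
from h import *
go([.396,-.130,.12],[180,0,-124.5]); print(ctrl.get_obs()['joint_pos'].round(1))"
```

```text
orientation: [179.9, 0.0, -124.4]
d [0.318 0.471 1.686] r [0.001 0.    0.001]
[  7.8  -0.5 -20.1  -0.1 -70.4 -42.2]
```

```bash
python3 -m creep '[{"grip":0,"delta_pos":[0.16,0.24,0.4],"rotation":[0,0,0]},{"grip":0,"delta_pos":[0.32,0.47,0.7],"rotation":[0,0,0]},{"grip":0,"delta_pos":[0.32,0.47,1],"rotation":[0,0,0]},{"grip":0,"delta_pos":[0.32,0.47,1],"rotation":[0,0,0]}]'|grep pos
cat >> h.py <<'E'
def blobs(s,z=.046,amin=25,roi=None):
    im=s['color'];hsv=cv2.cvtColor(im,cv2.COLOR_RGB2HSV);H,Sa,V=cv2.split(hsv)
    m=((H>60)&(H<165)&(Sa>50)&(V>50)).astype(np.uint8)
    q=np.zeros_like(H); q[m>0]=(H[m>0]//1)
    n,l,st,c=cv2.connectedComponentsWithStats(m,connectivity=4)
    for i in range(1,n):
        if st[i,4]>=amin:
            k=l==i; print('px',c[i].round(1),'wh',st[i,2:4],'A',st[i,4],'H',int(np.median(H[k])),'S',int(np.median(Sa[k])),'V',int(np.median(V[k])),'X',onz(s,c[i],z)[:2].round(4))
E
python3 - <<'E'
from h import *
print('w9');blobs(ld('w9'))
print('now');blobs(snap('wrist','w10'))
go([.396,-.130,.038],[180,0,-124.5])
E
```

```text
tool_pos: [0.3933, -0.1309, 0.1863]
w9
px [277.    3.5] wh [25  8] A 114 H 83 S 122 V 66 X [ 0.4328 -0.2978]
px [366.1  46.5] wh [21 22] A 346 H 111 S 145 V 195 X [ 0.3656 -0.2336]
px [258.4  71.1] wh [19 19] A 289 H 102 S 107 V 127 X [ 0.4723 -0.2487]
px [357.2 141.7] wh [15 13] A 41 H 80 S 68 V 96 X [ 0.4025 -0.1496]
px [369.9 156.9] wh [17 17] A 243 H 83 S 121 V 207 X [ 0.3949 -0.1299]
px [351.5 276.7] wh [47 25] A 892 H 91 S 120 V 82 X [ 0.4577 -0.0038]
px [355.1 325.9] wh [54 17] A 619 H 91 S 120 V 89 X [0.4746 0.0605]
now
px [115.7   9.8] wh [29 23] A 547 H 84 S 161 V 93 X [ 0.4313 -0.3199]
px [154.3  24.9] wh [31 44] A 639 H 83 S 153 V 66 X [ 0.4156 -0.2979]
px [266.8  63.5] wh [27 28] A 594 H 112 S 137 V 119 X [ 0.3657 -0.2337]
px [174.4 124.3] wh [26 39] A 389 H 102 S 110 V 107 X [ 0.4484 -0.2382]
px [140.9 130.8] wh [25 25] A 495 H 102 S 117 V 198 X [ 0.4724 -0.2487]
px [314.4 173.3] wh [30 10] A 119 H 82 S 93 V 102 X [ 0.3826 -0.1483]
px [314.6 200.6] wh [24 22] A 415 H 83 S 122 V 204 X [ 0.395  -0.1299]
px [343.4 339.2] wh [58 31] A 1385 H 91 S 120 V 73 X [ 0.4466 -0.0082]
d [-0.014 -0.003  1.506] r [ 0.002 -0.001  0.004]
```

```bash
python3 -m creep '[{"grip":0,"delta_pos":[0,0,0.45],"rotation":[0,0,0]},{"grip":0,"delta_pos":[0,0,0.9],"rotation":[0,0,0]},{"grip":0,"delta_pos":[0,0,0.95],"rotation":[0,0,0]},{"grip":0,"delta_pos":[0,0,0.95],"rotation":[0,0,0]}]'|grep pos
python3 -m creep '[{"grip":0,"delta_pos":[-0.02,0,0.3],"rotation":[0,0,0]},{"grip":0,"delta_pos":[-0.02,0,0.55],"rotation":[0,0,0]},{"grip":0,"delta_pos":[-0.02,0,0.55],"rotation":[0,0,0]}]'
python3 -m creep '[{"grip":0.4,"delta_pos":[0,0,0],"rotation":[0,0,0]},{"grip":0.6,"delta_pos":[0,0,0],"rotation":[0,0,0]},{"grip":0.6,"delta_pos":[0,0,0],"rotation":[0,0,0]},{"grip":0.6,"delta_pos":[0,0,0],"rotation":[0,0,0]},{"grip":0.6,"delta_pos":[0,0,0],"rotation":[0,0,0]}]'
python3 -m creep '[{"grip":0.6,"delta_pos":[0,0,0],"rotation":[0,0,0]},{"grip":0.6,"delta_pos":[0,0,0],"rotation":[0,0,0]},{"grip":0.6,"delta_pos":[0,0,0],"rotation":[0,0,0]}]'
```

```text
tool_pos: [0.397, -0.1313, 0.0951]
clock: 24.8
tool_pos: [0.3979, -0.1296, 0.0396]
orientation: [179.9, 0.0, -124.3]
force: [-0.7, -0.3, 0.4]
opening: 0.0878
gripper_force: 0.0
clock: 25.3
tool_pos: [0.3976, -0.1297, 0.04]
orientation: [-180.0, 0.1, -124.4]
force: [-0.5, 0.0, 0.3]
opening: 0.0531
gripper_force: 0.0
clock: 25.6
tool_pos: [0.3973, -0.1297, 0.0395]
orientation: [180.0, 0.1, -124.4]
force: [-1.1, 0.1, 4.2]
opening: 0.0393
gripper_force: 30.0
```

```bash
python3 -m creep '[{"grip":0.6,"delta_pos":[0,0,-0.25],"rotation":[0,0,0]},{"grip":0.6,"delta_pos":[0,0,-0.6],"rotation":[0,0,0]},{"grip":0.6,"delta_pos":[0,0,-0.95],"rotation":[0,0,0]},{"grip":0.6,"delta_pos":[0,0,-0.95],"rotation":[0,0,0]}]'
python3 -c "
from h import *
go([.621,-.2457,.135],[180,0,-124.5])"
```

```text
clock: 26.0
tool_pos: [0.3999, -0.1298, 0.1384]
orientation: [-179.7, 0.3, -124.3]
force: [1.3, -0.0, -1.1]
opening: 0.0394
gripper_force: 30.0
d [-0.289 -2.479  0.05 ] r [-0.004  0.004  0.002]
```

```bash
python3 -m creep '[{"grip":0.6,"delta_pos":[-0.03,-0.25,0],"rotation":[0,0,0]},{"grip":0.6,"delta_pos":[-0.06,-0.6,0],"rotation":[0,0,0]},{"grip":0.6,"delta_pos":[-0.1,-1,0],"rotation":[0,0,0]},{"grip":0.6,"delta_pos":[-0.1,-1,0],"rotation":[0,0,0]}]'|grep pos
python3 -m creep '[{"grip":0.6,"delta_pos":[-0.05,-0.35,0],"rotation":[0,0,0]},{"grip":0.6,"delta_pos":[-0.1,-0.7,0],"rotation":[0,0,0]},{"grip":0.6,"delta_pos":[-0.1,-1,0],"rotation":[0,0,0]},{"grip":0.6,"delta_pos":[-0.1,-1,0],"rotation":[0,0,0]}]'|grep pos
python3 -m creep '[{"grip":0.6,"delta_pos":[-0.05,-0.3,0],"rotation":[0,0,0]},{"grip":0.6,"delta_pos":[-0.09,-0.48,0.05],"rotation":[0,0,0]},{"grip":0.6,"delta_pos":[-0.09,-0.48,0.05],"rotation":[0,0,0]},{"grip":0.6,"delta_pos":[-0.09,-0.48,0.05],"rotation":[0,0,0]}]'
python3 - <<'E'
from h import *
s=snap('wrist','w11')
im=s['color'].copy()
c,n=np.cos(np.radians(-34.53)),np.sin(np.radians(-34.53))
def W(x,y,z):return proj(s,[.555+c*x-n*y,-.3416+n*x+c*y,z])
for y in(-.147,.147):
  cv2.line(im,W(-.031,y,.012).astype(int).tolist(),W(.031,y,.012).astype(int).tolist(),(255,0,255),1)
for x in(-.031,.031):
  cv2.line(im,W(x,-.147,.012).astype(int).tolist(),W(x,.147,.012).astype(int).tolist(),(255,0,255),1)
for y in(-.0873,-.0291,.0291,.0873):
  cv2.line(im,W(-.028,y,.011).astype(int).tolist(),W(.028,y,.011).astype(int).tolist(),(255,0,255),1)
cv2.imwrite('pics/v11.png',cv2.resize(im[:,:,::-1],(800,500)))
go([.621,-.2457,.0425],[180,0,-124.5])
E
```

```text
tool_pos: [0.489, -0.1797, 0.1334]
tool_pos: [0.5757, -0.2278, 0.1327]
clock: 27.2
tool_pos: [0.6173, -0.2456, 0.128]
orientation: [179.8, 0.0, -124.4]
force: [-0.6, 0.1, -0.9]
opening: 0.0394
gripper_force: 30.0
d [-0.019 -0.034  0.861] r [0.001 0.001 0.001]
```

View pics/v11.png

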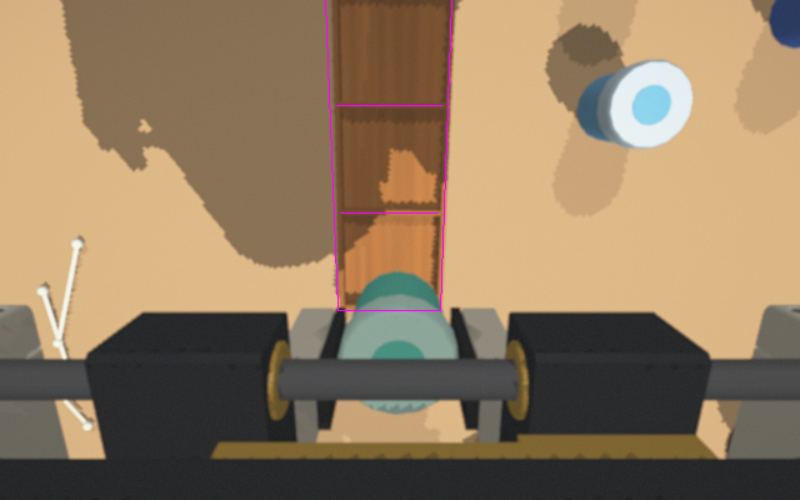

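The rack model drawn on the image fits its rim and dividers. Placing the light-teal pot in the near place.

```bash
python3 -m creep '[{"grip":0.6,"delta_pos":[-0.02,-0.03,0.2],"rotation":[0,0,0]},{"grip":0.6,"delta_pos":[-0.02,-0.03,0.5],"rotation":[0,0,0]},{"grip":0.6,"delta_pos":[-0.02,-0.03,0.75],"rotation":[0,0,0]},{"grip":0.6,"delta_pos":[-0.02,-0.03,0.82],"rotation":[0,0,0]},{"grip":0.6,"delta_pos":[-0.02,-0.03,0.82],"rotation":[0,0,0]}]'
python3 -m creep '[{"grip":0.6,"delta_pos":[0,0,0.02],"rotation":[0,0,0]},{"grip":0.6,"delta_pos":[0,0,0.035],"rotation":[0,0,0]},{"grip":0.6,"delta_pos":[0,0,0.035],"rotation":[0,0,0]}]'
```

```text
clock: 27.75
tool_pos: [0.6209, -0.2455, 0.0467]
orientation: [179.9, 0.0, -124.4]
force: [-0.7, -0.0, -0.3]
opening: 0.0391
gripper_force: 30.0
clock: 28.05
tool_pos: [0.6224, -0.2459, 0.0449]
orientation: [-179.9, 0.1, -124.4]
force: [-1.0, -0.3, -0.5]
opening: 0.0394
gripper_force: 30.0
```

```bash
python3 -m creep '[{"grip":0.6,"delta_pos":[0,0,0.01],"rotation":[0,0,0]},{"grip":0.6,"delta_pos":[0,0,0.02],"rotation":[0,0,0]},{"grip":0.6,"delta_pos":[0,0,0.02],"rotation":[0,0,0]}]'
python3 -m creep '[{"grip":0.4,"delta_pos":[0,0,0],"rotation":[0,0,0]},{"grip":0.2,"delta_pos":[0,0,0],"rotation":[0,0,0]},{"grip":0,"delta_pos":[0,0,0],"rotation":[0,0,0]},{"grip":0,"delta_pos":[0,0,0],"rotation":[0,0,0]}]'
python3 -m creep '[{"grip":0,"delta_pos":[0,0,-0.2],"rotation":[0,0,0]},{"grip":0,"delta_pos":[0,0,-0.5],"rotation":[0,0,0]},{"grip":0,"delta_pos":[0,0,-0.95],"rotation":[0,0,0]},{"grip":0,"delta_pos":[0,0,-0.95],"rotation":[0,0,0]}]'
python3 - <<'E'
from h import *
blobs(snap('wrist','w12'));print('z .049');blobs(ld('w12'),.049,300)
go([.4724,-.2487,.135],[180,0,-124.5])
E
```

```text
clock: 28.35
tool_pos: [0.6222, -0.2459, 0.0425]
orientation: [-180.0, 0.1, -124.4]
force: [-1.1, 1.5, 5.1]
opening: 0.0396
gripper_force: 30.0
clock: 28.75
tool_pos: [0.6218, -0.2458, 0.0416]
orientation: [180.0, 0.1, -124.4]
force: [-0.6, -0.8, 0.5]
opening: 0.0658
gripper_force: 0.0
clock: 29.15
tool_pos: [0.6254, -0.247, 0.1436]
orientation: [-179.5, 0.3, -124.3]
force: [0.6, -0.2, 0.1]
opening: 0.0872
gripper_force: 0.0
px [629.   15.9] wh [24 35] A 716 H 111 S 141 V 83 X [ 0.4073 -0.246 ]
px [479.3  81.4] wh [29 51] A 652 H 102 S 107 V 93 X [ 0.4953 -0.2623]
px [524.2  78.1] wh [31 31] A 748 H 101 S 112 V 217 X [ 0.4719 -0.2487]
px [323.3 179.4] wh [38 14] A 210 H 82 S 107 V 111 X [ 0.6086 -0.265 ]
px [324.1 212.3] wh [27 27] A 562 H 84 S 118 V 220 X [ 0.621  -0.2457]
z .049
px [629.   15.9] wh [24 35] A 716 H 111 S 141 V 83 X [ 0.4095 -0.2468]
px [479.3  81.4] wh [29 51] A 652 H 102 S 107 V 93 X [ 0.4964 -0.2629]
px [524.2  78.1] wh [31 31] A 748 H 101 S 112 V 217 X [ 0.4733 -0.2495]
px [324.1 212.3] wh [27 27] A 562 H 84 S 118 V 220 X [ 0.6204 -0.2465]
d [0.874 1.239 0.046] r [-0.004  0.003  0.002]
```

```bash
python3 -m creep '[{"grip":0,"delta_pos":[0.2,0.3,0],"rotation":[0,0,0]},{"grip":0,"delta_pos":[0.45,0.65,0],"rotation":[0,0,0]},{"grip":0,"delta_pos":[0.7,1,0],"rotation":[0,0,0]},{"grip":0,"delta_pos":[0.7,1,0],"rotation":[0,0,0]}]'|grep pos
python3 -m creep '[{"grip":0,"delta_pos":[0.17,0.22,0],"rotation":[0,0,0]},{"grip":0,"delta_pos":[0.17,0.22,0],"rotation":[0,0,0]},{"grip":0,"delta_pos":[0.17,0.22,0],"rotation":[0,0,0]},{"grip":0,"delta_pos":[0.17,0.22,0],"rotation":[0,0,0]}]'|grep pos
python3 - <<'E'
from h import *
blobs(snap('wrist','w13'),amin=300)
go([.4724,-.2487,.0395],[180,0,-124.5])
E
```

```text
tool_pos: [0.494, -0.2468, 0.1359]
tool_pos: [0.4727, -0.249, 0.1366]
px [491.7  14.7] wh [32 32] A 842 H 132 S 96 V 210 X [ 0.3215 -0.2933]
px [448.   34.4] wh [33 52] A 594 H 131 S 89 V 90 X [ 0.3468 -0.2982]
px [306.5  85.4] wh [32 34] A 840 H 84 S 155 V 115 X [ 0.4301 -0.3213]
px [434.7 133.1] wh [30 45] A 456 H 111 S 137 V 96 X [ 0.3805 -0.2533]
px [471.2 145.9] wh [30 29] A 679 H 111 S 133 V 224 X [ 0.3654 -0.2335]
px [316.8 217.9] wh [27 26] A 550 H 99 S 98 V 232 X [ 0.4723 -0.2488]
d [0.001 0.003 0.97 ] r [0.    0.001 0.002]
```

```bash
python3 -m creep '[{"grip":0,"delta_pos":[0,0,0.35],"rotation":[0,0,0]},{"grip":0,"delta_pos":[0,0,0.75],"rotation":[0,0,0]},{"grip":0,"delta_pos":[0,0,0.97],"rotation":[0,0,0]},{"grip":0,"delta_pos":[0,0,0.97],"rotation":[0,0,0]}]'|grep -E "pos|force"
python3 -m creep '[{"grip":0.4,"delta_pos":[0,0,0],"rotation":[0,0,0]},{"grip":0.6,"delta_pos":[0,0,0],"rotation":[0,0,0]},{"grip":0.6,"delta_pos":[0,0,0],"rotation":[0,0,0]},{"grip":0.6,"delta_pos":[0,0,0],"rotation":[0,0,0]},{"grip":0.6,"delta_pos":[0,0,0],"rotation":[0,0,0]}]'|grep -E "open"
python3 -m creep '[{"grip":0.6,"delta_pos":[0,0,0],"rotation":[0,0,0]},{"grip":0.6,"delta_pos":[0,0,0],"rotation":[0,0,0]},{"grip":0.6,"delta_pos":[0,0,0],"rotation":[0,0,0]}]'
python3 -m creep '[{"grip":0.6,"delta_pos":[0,0,-0.25],"rotation":[0,0,0]},{"grip":0.6,"delta_pos":[0,0,-0.6],"rotation":[0,0,0]},{"grip":0.6,"delta_pos":[0,0,-0.95],"rotation":[0,0,0]},{"grip":0.6,"delta_pos":[0,0,-0.95],"rotation":[0,0,0]}]'|grep -E "pos|force"
python3 -m creep '[{"grip":0.6,"delta_pos":[-0.07,-0.3,0],"rotation":[0,0,0]},{"grip":0.6,"delta_pos":[-0.14,-0.65,0],"rotation":[0,0,0]},{"grip":0.6,"delta_pos":[-0.23,-1,0],"rotation":[0,0,0]},{"grip":0.6,"delta_pos":[-0.23,-1,0],"rotation":[0,0,0]}]'|grep -E "pos|force"
python3 -m creep '[{"grip":0.6,"delta_pos":[-0.05,-0.2,0],"rotation":[0,0,0]},{"grip":0.6,"delta_pos":[-0.05,-0.2,0],"rotation":[0,0,0]},{"grip":0.6,"delta_pos":[-0.05,-0.2,0],"rotation":[0,0,0]}]'
python3 -c "
from h import *
go([.588,-.2937,.0425],[180,0,-124.5])"
```

```text
tool_pos: [0.4703, -0.2483, 0.0364]
force: [-0.5, -0.3, 0.2]
gripper_force: 0.0
opening: 0.0531
clock: 31.25
tool_pos: [0.4722, -0.2488, 0.04]
orientation: [180.0, 0.1, -124.4]
force: [-0.7, 0.4, 4.6]
opening: 0.0393
gripper_force: 30.0
tool_pos: [0.4748, -0.2496, 0.1394]
force: [1.2, -0.4, -0.0]
gripper_force: 30.0
tool_pos: [0.5707, -0.2876, 0.1332]
force: [-2.1, 0.6, -1.6]
gripper_force: 30.0
clock: 32.35
tool_pos: [0.5863, -0.2933, 0.1336]
orientation: [179.9, 0.1, -124.4]
force: [-0.7, -0.5, -0.9]
opening: 0.0397
gripper_force: 30.0
d [-0.005 -0.018  0.911] r [0.001 0.001 0.001]
```

```bash
python3 -m creep '[{"grip":0.6,"delta_pos":[-0.01,-0.02,0.2],"rotation":[0,0,0]},{"grip":0.6,"delta_pos":[-0.01,-0.02,0.5],"rotation":[0,0,0]},{"grip":0.6,"delta_pos":[-0.01,-0.02,0.75],"rotation":[0,0,0]},{"grip":0.6,"delta_pos":[-0.01,-0.02,0.88],"rotation":[0,0,0]},{"grip":0.6,"delta_pos":[-0.01,-0.02,0.88],"rotation":[0,0,0]}]'|grep -E "pos|force"
python3 -m creep '[{"grip":0.6,"delta_pos":[0,0,0.015],"rotation":[0,0,0]},{"grip":0.6,"delta_pos":[0,0,0.03],"rotation":[0,0,0]},{"grip":0.6,"delta_pos":[0,0,0.03],"rotation":[0,0,0]},{"grip":0.6,"delta_pos":[0,0,0.03],"rotation":[0,0,0]}]'|grep -E "pos|force"
python3 -m creep '[{"grip":0.4,"delta_pos":[0,0,0],"rotation":[0,0,0]},{"grip":0.2,"delta_pos":[0,0,0],"rotation":[0,0,0]},{"grip":0,"delta_pos":[0,0,0],"rotation":[0,0,0]},{"grip":0,"delta_pos":[0,0,0],"rotation":[0,0,0]}]'|grep -E "pos|open"
python3 -m creep '[{"grip":0,"delta_pos":[0,0,-0.2],"rotation":[0,0,0]},{"grip":0,"delta_pos":[0,0,-0.5],"rotation":[0,0,0]},{"grip":0,"delta_pos":[0,0,-0.95],"rotation":[0,0,0]},{"grip":0,"delta_pos":[0,0,-0.95],"rotation":[0,0,0]}]'|grep -E "pos"
python3 -c "
from h import *
blobs(snap('wrist','w14'),amin=300)
go([.4301,-.3213,.135],[180,0,-124.5])"
```

```text
tool_pos: [0.5877, -0.2933, 0.0452]
force: [0.0, -0.1, 0.9]
gripper_force: 30.0
tool_pos: [0.5895, -0.2938, 0.0445]
force: [0.1, -0.5, 0.0]
gripper_force: 30.0
tool_pos: [0.5892, -0.2937, 0.0438]
opening: 0.0661
tool_pos: [0.5926, -0.2951, 0.1456]
px [474.3  46.5] wh [31 54] A 703 H 83 S 154 V 75 X [ 0.4551 -0.3297]
px [519.1  33.2] wh [33 35] A 901 H 84 S 171 V 171 X [ 0.4298 -0.3213]
px [616.8  96.3] wh [44 52] A 1526 H 111 S 141 V 87 X [ 0.3954 -0.2543]
px [324.4 214.1] wh [26 25] A 514 H 99 S 99 V 228 X [ 0.589  -0.2922]
px [323.3 252.7] wh [42 23] A 516 H 83 S 121 V 97 X [ 0.6059 -0.2686]
d [1.131 1.18  0.065] r [-0.004  0.002  0.002]
```

```bash
python3 -m creep '[{"grip":0,"delta_pos":[0.25,0.25,0],"rotation":[0,0,0]},{"grip":0,"delta_pos":[0.55,0.55,0],"rotation":[0,0,0]},{"grip":0,"delta_pos":[0.9,0.9,0],"rotation":[0,0,0]},{"grip":0,"delta_pos":[0.9,0.9,0],"rotation":[0,0,0]}]'|grep pos
python3 -m creep '[{"grip":0,"delta_pos":[0.2,0.26,0],"rotation":[0,0,0]},{"grip":0,"delta_pos":[0.2,0.26,0],"rotation":[0,0,0]},{"grip":0,"delta_pos":[0.2,0.26,0],"rotation":[0,0,0]},{"grip":0,"delta_pos":[0.2,0.26,0],"rotation":[0,0,0]}]'|grep pos
python3 - <<'E'
from h import *
blobs(snap('wrist','w15'),amin=300)
go([.4301,-.3213,.0395],[180,0,-124.5])
E
```

```text
tool_pos: [0.458, -0.3171, 0.1377]
tool_pos: [0.432, -0.3192, 0.1385]
px [445.4 141.6] wh [32 44] A 477 H 132 S 89 V 97 X [ 0.3364 -0.3147]
px [482.5 155.8] wh [28 27] A 594 H 134 S 82 V 227 X [ 0.3212 -0.2935]
px [316.8 213.5] wh [28 26] A 578 H 83 S 156 V 200 X [ 0.4302 -0.3211]
px [440.1 231. ] wh [44 27] A 618 H 111 S 142 V 110 X [ 0.3683 -0.2638]
d [0.03  0.003 0.989] r [0.    0.001 0.002]
```

```bash
python3 -m creep '[{"grip":0,"delta_pos":[0.03,0,0.35],"rotation":[0,0,0]},{"grip":0,"delta_pos":[0.03,0,0.75],"rotation":[0,0,0]},{"grip":0,"delta_pos":[0.03,0,0.98],"rotation":[0,0,0]},{"grip":0,"delta_pos":[0.03,0,0.98],"rotation":[0,0,0]}]'|grep -E "pos|force"
python3 -m creep '[{"grip":0.4,"delta_pos":[0,0,0],"rotation":[0,0,0]},{"grip":0.6,"delta_pos":[0,0,0],"rotation":[0,0,0]},{"grip":0.6,"delta_pos":[0,0,0],"rotation":[0,0,0]},{"grip":0.6,"delta_pos":[0,0,0],"rotation":[0,0,0]},{"grip":0.6,"delta_pos":[0,0,0],"rotation":[0,0,0]}]'|grep -E "open"
python3 -m creep '[{"grip":0.6,"delta_pos":[0,0,0],"rotation":[0,0,0]},{"grip":0.6,"delta_pos":[0,0,0],"rotation":[0,0,0]},{"grip":0.6,"delta_pos":[0,0,0],"rotation":[0,0,0]}]'
python3 -m creep '[{"grip":0.6,"delta_pos":[0,0,-0.25],"rotation":[0,0,0]},{"grip":0.6,"delta_pos":[0,0,-0.6],"rotation":[0,0,0]},{"grip":0.6,"delta_pos":[0,0,-0.95],"rotation":[0,0,0]},{"grip":0.6,"delta_pos":[0,0,-0.95],"rotation":[0,0,0]}]'|grep -E "pos|force"
python3 -m creep '[{"grip":0.6,"delta_pos":[-0.12,-0.3,0],"rotation":[0,0,0]},{"grip":0.6,"delta_pos":[-0.28,-0.65,0],"rotation":[0,0,0]},{"grip":0.6,"delta_pos":[-0.47,-1,0],"rotation":[0,0,0]},{"grip":0.6,"delta_pos":[-0.47,-1,0],"rotation":[0,0,0]}]'|grep -E "pos|force"
python3 -m creep '[{"grip":0.6,"delta_pos":[-0.07,-0.14,0],"rotation":[0,0,0]},{"grip":0.6,"delta_pos":[-0.07,-0.14,0],"rotation":[0,0,0]},{"grip":0.6,"delta_pos":[-0.07,-0.14,0],"rotation":[0,0,0]}]'
python3 -c "
from h import *
go([.555,-.3416,.0425],[180,0,-124.5])"
```

```text
tool_pos: [0.428, -0.3206, 0.0372]
force: [-0.4, 0.5, 0.4]
gripper_force: 0.0
opening: 0.0531
clock: 36.15
tool_pos: [0.4298, -0.3215, 0.0409]
orientation: [180.0, 0.1, -124.4]
force: [0.4, 0.2, 3.8]
opening: 0.0397
gripper_force: 30.0
tool_pos: [0.4322, -0.3228, 0.1403]
force: [0.9, 0.6, -1.4]
gripper_force: 30.0
tool_pos: [0.5425, -0.3397, 0.1342]
force: [-0.8, 0.5, -0.5]
gripper_force: 30.0
clock: 37.25
tool_pos: [0.5535, -0.3411, 0.1347]
orientation: [179.9, 0.1, -124.4]
force: [-0.3, -0.8, -1.6]
opening: 0.0393
gripper_force: 30.0
d [-0.003 -0.017  0.922] r [0.001 0.001 0.001]
```

```bash
python3 -m creep '[{"grip":0.6,"delta_pos":[0,-0.02,0.2],"rotation":[0,0,0]},{"grip":0.6,"delta_pos":[0,-0.02,0.5],"rotation":[0,0,0]},{"grip":0.6,"delta_pos":[0,-0.02,0.75],"rotation":[0,0,0]},{"grip":0.6,"delta_pos":[0,-0.02,0.88],"rotation":[0,0,0]},{"grip":0.6,"delta_pos":[0,-0.02,0.88],"rotation":[0,0,0]}]'|grep -E "pos|force"
python3 -m creep '[{"grip":0.6,"delta_pos":[0,0,0.015],"rotation":[0,0,0]},{"grip":0.6,"delta_pos":[0,0,0.03],"rotation":[0,0,0]},{"grip":0.6,"delta_pos":[0,0,0.035],"rotation":[0,0,0]},{"grip":0.6,"delta_pos":[0,0,0.035],"rotation":[0,0,0]}]'|grep -E "pos|force"
python3 -m creep '[{"grip":0.4,"delta_pos":[0,0,0],"rotation":[0,0,0]},{"grip":0.2,"delta_pos":[0,0,0],"rotation":[0,0,0]},{"grip":0,"delta_pos":[0,0,0],"rotation":[0,0,0]},{"grip":0,"delta_pos":[0,0,0],"rotation":[0,0,0]}]'|grep -E "pos|open"
python3 -m creep '[{"grip":0,"delta_pos":[0,0,-0.2],"rotation":[0,0,0]},{"grip":0,"delta_pos":[0,0,-0.5],"rotation":[0,0,0]},{"grip":0,"delta_pos":[0,0,-0.95],"rotation":[0,0,0]},{"grip":0,"delta_pos":[0,0,-0.95],"rotation":[0,0,0]}]'|grep -E "pos"
python3 -c "
from h import *
blobs(snap('wrist','w16'),.049,amin=300)
go([.3654,-.2335,.135],[180,0,-124.5])"
```

```text
tool_pos: [0.5544, -0.3421, 0.0461]
force: [-0.6, -0.3, -0.3]
gripper_force: 30.0
tool_pos: [0.5562, -0.3425, 0.0449]
force: [-0.6, -0.9, -0.1]
gripper_force: 30.0
tool_pos: [0.556, -0.3424, 0.0443]
opening: 0.0657
tool_pos: [0.5592, -0.3442, 0.146]
px [623.4  76.1] wh [37 52] A 1450 H 132 S 90 V 87 X [ 0.356  -0.3135]
px [599.9 174.4] wh [55 49] A 1338 H 111 S 141 V 91 X [ 0.3906 -0.2638]
px [324.5 215.3] wh [28 26] A 566 H 83 S 154 V 194 X [ 0.5555 -0.3412]
px [323.3 255.9] wh [40 23] A 503 H 102 S 108 V 108 X [ 0.5731 -0.3167]
px [323.3 324.3] wh [40 16] A 336 H 83 S 120 V 108 X [ 0.6044 -0.2703]
d [0.179 2.21  0.066] r [-0.004  0.002  0.002]
```

```bash
python3 -m creep '[{"grip":0,"delta_pos":[0.02,0.3,0],"rotation":[0,0,0]},{"grip":0,"delta_pos":[0.05,0.65,0],"rotation":[0,0,0]},{"grip":0,"delta_pos":[0.08,1,0],"rotation":[0,0,0]},{"grip":0,"delta_pos":[0.08,1,0],"rotation":[0,0,0]}]'|grep pos
python3 -m creep '[{"grip":0,"delta_pos":[0.04,0.5,0],"rotation":[0,0,0]},{"grip":0,"delta_pos":[0.08,1,0],"rotation":[0,0,0]},{"grip":0,"delta_pos":[0.08,1,0],"rotation":[0,0,0]},{"grip":0,"delta_pos":[0.08,1,0],"rotation":[0,0,0]}]'|grep pos
python3 -m creep '[{"grip":0,"delta_pos":[0,0.18,0],"rotation":[0,0,0]},{"grip":0,"delta_pos":[0,0.18,0],"rotation":[0,0,0]},{"grip":0,"delta_pos":[0,0.18,0],"rotation":[0,0,0]}]'|grep pos
python3 - <<'E'
from h import *
blobs(snap('wrist','w17'),amin=300)
go([.3654,-.2335,.0395],[180,0,-124.5]);print(ctrl.get_obs()['joint_pos'].round(1))
E
```

```text
tool_pos: [0.4646, -0.2909, 0.1385]
tool_pos: [0.3813, -0.2426, 0.1395]
tool_pos: [0.368, -0.233, 0.1393]
px [323.1  98.5] wh [29 30] A 702 H 132 S 90 V 125 X [ 0.3215 -0.2935]
px [ 44.2 219.5] wh [57 51] A 1400 H 83 S 163 V 88 X [ 0.5204 -0.3347]
px [318.5 214.3] wh [28 26] A 584 H 111 S 136 V 214 X [ 0.3658 -0.2336]
d [0.02  0.02  0.998] r [-0.     0.001  0.002]
[ -6.3   3.9 -37.   -0.1 -49.1 -28. ]
```

```bash
python3 -m creep '[{"grip":0,"delta_pos":[0.02,0.01,0.35],"rotation":[0,0,0]},{"grip":0,"delta_pos":[0.02,0.01,0.75],"rotation":[0,0,0]},{"grip":0,"delta_pos":[0.02,0.01,0.99],"rotation":[0,0,0]},{"grip":0,"delta_pos":[0.02,0.01,0.99],"rotation":[0,0,0]}]'|grep -E "pos|force"
python3 -m creep '[{"grip":0.4,"delta_pos":[0,0,0],"rotation":[0,0,0]},{"grip":0.6,"delta_pos":[0,0,0],"rotation":[0,0,0]},{"grip":0.6,"delta_pos":[0,0,0],"rotation":[0,0,0]},{"grip":0.6,"delta_pos":[0,0,0],"rotation":[0,0,0]},{"grip":0.6,"delta_pos":[0,0,0],"rotation":[0,0,0]}]'|grep -E "open"
python3 -m creep '[{"grip":0.6,"delta_pos":[0,0,0],"rotation":[0,0,0]},{"grip":0.6,"delta_pos":[0,0,0],"rotation":[0,0,0]},{"grip":0.6,"delta_pos":[0,0,0],"rotation":[0,0,0]}]'
python3 -m creep '[{"grip":0.6,"delta_pos":[0,0,-0.25],"rotation":[0,0,0]},{"grip":0.6,"delta_pos":[0,0,-0.6],"rotation":[0,0,0]},{"grip":0.6,"delta_pos":[0,0,-0.95],"rotation":[0,0,0]},{"grip":0.6,"delta_pos":[0,0,-0.95],"rotation":[0,0,0]}]'|grep -E "pos|force"
python3 -m creep '[{"grip":0.6,"delta_pos":[0.05,-0.3,0],"rotation":[0,0,0]},{"grip":0.6,"delta_pos":[0.11,-0.65,0],"rotation":[0,0,0]},{"grip":0.6,"delta_pos":[0.18,-1,0],"rotation":[0,0,0]},{"grip":0.6,"delta_pos":[0.18,-1,0],"rotation":[0,0,0]}]'|grep -E "pos|force"
python3 -m creep '[{"grip":0.6,"delta_pos":[0.09,-0.5,0],"rotation":[0,0,0]},{"grip":0.6,"delta_pos":[0.18,-0.9,0],"rotation":[0,0,0]},{"grip":0.6,"delta_pos":[0.22,-1.0,0],"rotation":[0,0,0]},{"grip":0.6,"delta_pos":[0.22,-1.0,0],"rotation":[0,0,0]}]'|grep -E "pos|force"
python3 -m creep '[{"grip":0.6,"delta_pos":[0,-0.16,0],"rotation":[0,0,0]},{"grip":0.6,"delta_pos":[0,-0.16,0],"rotation":[0,0,0]},{"grip":0.6,"delta_pos":[0,-0.16,0],"rotation":[0,0,0]}]'
python3 -c "
from h import *
go([.522,-.3896,.0425],[180,0,-124.5])"
```

```text
tool_pos: [0.3634, -0.2336, 0.0374]
force: [-0.3, 0.0, -0.1]
gripper_force: 0.0
opening: 0.0534
clock: 41.35
tool_pos: [0.3652, -0.2337, 0.0405]
orientation: [-180.0, 0.1, -124.4]
force: [-1.1, 1.3, 5.0]
opening: 0.0392
gripper_force: 30.0
tool_pos: [0.3675, -0.2344, 0.1393]
force: [0.7, 0.2, -1.1]
gripper_force: 30.0
tool_pos: [0.4399, -0.3074, 0.134]
force: [-1.3, 0.8, -1.7]
gripper_force: 30.0
tool_pos: [0.5074, -0.3804, 0.1332]
force: [-0.4, 0.9, -1.4]
gripper_force: 30.0
clock: 42.85
tool_pos: [0.5197, -0.3877, 0.1346]
orientation: [179.9, 0.1, -124.4]
force: [-0.3, 0.9, -0.7]
opening: 0.0395
gripper_force: 30.0
d [ 0.004 -0.031  0.921] r [0.001 0.001 0.001]
```

```bash
python3 -m creep '[{"grip":0.6,"delta_pos":[0,-0.02,0.2],"rotation":[0,0,0]},{"grip":0.6,"delta_pos":[0,-0.02,0.5],"rotation":[0,0,0]},{"grip":0.6,"delta_pos":[0,-0.02,0.75],"rotation":[0,0,0]},{"grip":0.6,"delta_pos":[0,-0.02,0.88],"rotation":[0,0,0]},{"grip":0.6,"delta_pos":[0,-0.02,0.88],"rotation":[0,0,0]}]'|grep -E "pos|force"
python3 -m creep '[{"grip":0.6,"delta_pos":[0,0,0.015],"rotation":[0,0,0]},{"grip":0.6,"delta_pos":[0,0,0.03],"rotation":[0,0,0]},{"grip":0.6,"delta_pos":[0,0,0.037],"rotation":[0,0,0]},{"grip":0.6,"delta_pos":[0,0,0.037],"rotation":[0,0,0]}]'|grep -E "pos|force"
python3 -m creep '[{"grip":0.4,"delta_pos":[0,0,0],"rotation":[0,0,0]},{"grip":0.2,"delta_pos":[0,0,0],"rotation":[0,0,0]},{"grip":0,"delta_pos":[0,0,0],"rotation":[0,0,0]},{"grip":0,"delta_pos":[0,0,0],"rotation":[0,0,0]}]'|grep -E "pos|open"
python3 -m creep '[{"grip":0,"delta_pos":[0,0,-0.2],"rotation":[0,0,0]},{"grip":0,"delta_pos":[0,0,-0.5],"rotation":[0,0,0]},{"grip":0,"delta_pos":[0,0,-0.95],"rotation":[0,0,0]},{"grip":0,"delta_pos":[0,0,-0.95],"rotation":[0,0,0]}]'|grep -E "pos"
python3 -c "
from h import *
blobs(snap('wrist','w18'),.049,amin=300)
go([.3215,-.2935,.135],[180,0,-124.5])"
```

```text
tool_pos: [0.521, -0.3888, 0.0457]
force: [-0.7, -0.3, 0.4]
gripper_force: 30.0
tool_pos: [0.5226, -0.3898, 0.044]
force: [0.1, 0.2, -1.2]
gripper_force: 30.0
tool_pos: [0.5224, -0.3897, 0.0434]
opening: 0.0659
tool_pos: [0.5255, -0.3917, 0.1452]
px [606.6 154.3] wh [53 48] A 1333 H 132 S 90 V 91 X [ 0.3488 -0.322 ]
px [324.7 215.9] wh [27 25] A 546 H 111 S 133 V 224 X [ 0.5217 -0.3887]
px [322.3 256.6] wh [40 23] A 529 H 83 S 156 V 87 X [ 0.54   -0.3646]
px [322.1 325.5] wh [39 18] A 424 H 102 S 109 V 116 X [ 0.5716 -0.3182]
d [0.34  2.223 0.057] r [-0.004  0.002  0.002]
```

Last pot: violet.

```bash
python3 -m creep '[{"grip":0,"delta_pos":[0.05,0.3,0],"rotation":[0,0,0]},{"grip":0,"delta_pos":[0.1,0.65,0],"rotation":[0,0,0]},{"grip":0,"delta_pos":[0.15,1,0],"rotation":[0,0,0]},{"grip":0,"delta_pos":[0.15,1,0],"rotation":[0,0,0]}]'|grep pos
python3 -m creep '[{"grip":0,"delta_pos":[0.07,0.5,0],"rotation":[0,0,0]},{"grip":0,"delta_pos":[0.14,1,0],"rotation":[0,0,0]},{"grip":0,"delta_pos":[0.14,1,0],"rotation":[0,0,0]},{"grip":0,"delta_pos":[0.14,1,0],"rotation":[0,0,0]}]'|grep pos
python3 -m creep '[{"grip":0,"delta_pos":[0.03,0.2,0],"rotation":[0,0,0]},{"grip":0,"delta_pos":[0.03,0.2,0],"rotation":[0,0,0]},{"grip":0,"delta_pos":[0.03,0.2,0],"rotation":[0,0,0]}]'|grep pos
python3 - <<'E'
from h import *
blobs(snap('wrist','w19'),amin=300)
go([.3215,-.2935,.0395],[180,0,-124.5]);print(ctrl.get_obs()['joint_pos'].round(1))
E
```

```text
tool_pos: [0.427, -0.3438, 0.1377]
tool_pos: [0.3404, -0.3007, 0.1387]
tool_pos: [0.3237, -0.2925, 0.1385]
px [318.2 214.3] wh [27 25] A 525 H 133 S 88 V 217 X [ 0.3215 -0.2934]
px [ 43.9 234.5] wh [58 32] A 1180 H 111 S 143 V 104 X [ 0.4836 -0.3866]
d [0.022 0.015 0.99 ] r [-0.     0.001  0.002]
[-16.1   4.  -37.   -0.1 -49.  -18.2]
```

```bash
python3 -m creep '[{"grip":0,"delta_pos":[0.02,0.01,0.35],"rotation":[0,0,0]},{"grip":0,"delta_pos":[0.02,0.01,0.75],"rotation":[0,0,0]},{"grip":0,"delta_pos":[0.02,0.01,0.98],"rotation":[0,0,0]},{"grip":0,"delta_pos":[0.02,0.01,0.98],"rotation":[0,0,0]}]'|grep -E "pos|force"
python3 -m creep '[{"grip":0.4,"delta_pos":[0,0,0],"rotation":[0,0,0]},{"grip":0.6,"delta_pos":[0,0,0],"rotation":[0,0,0]},{"grip":0.6,"delta_pos":[0,0,0],"rotation":[0,0,0]},{"grip":0.6,"delta_pos":[0,0,0],"rotation":[0,0,0]},{"grip":0.6,"delta_pos":[0,0,0],"rotation":[0,0,0]}]'|grep -E "open"
python3 -m creep '[{"grip":0.6,"delta_pos":[0,0,0],"rotation":[0,0,0]},{"grip":0.6,"delta_pos":[0,0,0],"rotation":[0,0,0]},{"grip":0.6,"delta_pos":[0,0,0],"rotation":[0,0,0]}]'
python3 -m creep '[{"grip":0.6,"delta_pos":[0,0,-0.25],"rotation":[0,0,0]},{"grip":0.6,"delta_pos":[0,0,-0.6],"rotation":[0,0,0]},{"grip":0.6,"delta_pos":[0,0,-0.95],"rotation":[0,0,0]},{"grip":0.6,"delta_pos":[0,0,-0.95],"rotation":[0,0,0]}]'|grep -E "pos|force"
python3 -m creep '[{"grip":0.6,"delta_pos":[0.03,-0.3,0],"rotation":[0,0,0]},{"grip":0.6,"delta_pos":[0.06,-0.65,0],"rotation":[0,0,0]},{"grip":0.6,"delta_pos":[0.1,-1,0],"rotation":[0,0,0]},{"grip":0.6,"delta_pos":[0.1,-1,0],"rotation":[0,0,0]}]'|grep -E "pos|force"
python3 -m creep '[{"grip":0.6,"delta_pos":[0.06,-0.5,0],"rotation":[0,0,0]},{"grip":0.6,"delta_pos":[0.12,-0.9,0],"rotation":[0,0,0]},{"grip":0.6,"delta_pos":[0.14,-1.0,0],"rotation":[0,0,0]},{"grip":0.6,"delta_pos":[0.14,-1.0,0],"rotation":[0,0,0]}]'|grep -E "pos|force"
python3 -m creep '[{"grip":0.6,"delta_pos":[0,-0.19,0],"rotation":[0,0,0]},{"grip":0.6,"delta_pos":[0,-0.19,0],"rotation":[0,0,0]},{"grip":0.6,"delta_pos":[0,-0.19,0],"rotation":[0,0,0]}]'
python3 -c "
from h import *
go([.489,-.4375,.0425],[180,0,-124.5])"
```

```text
tool_pos: [0.3195, -0.2927, 0.0376]
force: [0.2, 0.2, 0.7]
gripper_force: 0.0
opening: 0.0534
clock: 46.95
tool_pos: [0.321, -0.2931, 0.0407]
orientation: [-180.0, 0.1, -124.4]
force: [-1.2, 1.3, 6.0]
opening: 0.0397
gripper_force: 30.0
tool_pos: [0.3231, -0.2942, 0.1394]
force: [0.1, -0.7, -0.9]
gripper_force: 30.0
tool_pos: [0.4003, -0.36, 0.1342]
force: [-0.9, 0.6, -1.1]
gripper_force: 30.0
tool_pos: [0.4723, -0.4263, 0.1334]
force: [-0.7, -1.1, -1.5]
gripper_force: 30.0
clock: 48.45
tool_pos: [0.4869, -0.4357, 0.1347]
orientation: [179.9, 0.1, -124.4]
force: [-0.4, 0.3, -0.4]
opening: 0.0397
gripper_force: 30.0
d [ 0.005 -0.03   0.922] r [0.001 0.001 0.001]
```

```bash
python3 -m creep '[{"grip":0.6,"delta_pos":[0,-0.02,0.2],"rotation":[0,0,0]},{"grip":0.6,"delta_pos":[0,-0.02,0.5],"rotation":[0,0,0]},{"grip":0.6,"delta_pos":[0,-0.02,0.75],"rotation":[0,0,0]},{"grip":0.6,"delta_pos":[0,-0.02,0.88],"rotation":[0,0,0]},{"grip":0.6,"delta_pos":[0,-0.02,0.88],"rotation":[0,0,0]}]'|grep -E "pos|force"
python3 -m creep '[{"grip":0.6,"delta_pos":[0,0,0.015],"rotation":[0,0,0]},{"grip":0.6,"delta_pos":[0,0,0.03],"rotation":[0,0,0]},{"grip":0.6,"delta_pos":[0,0,0.037],"rotation":[0,0,0]},{"grip":0.6,"delta_pos":[0,0,0.037],"rotation":[0,0,0]}]'|grep -E "pos|force"
python3 -m creep '[{"grip":0.4,"delta_pos":[0,0,0],"rotation":[0,0,0]},{"grip":0.2,"delta_pos":[0,0,0],"rotation":[0,0,0]},{"grip":0,"delta_pos":[0,0,0],"rotation":[0,0,0]},{"grip":0,"delta_pos":[0,0,0],"rotation":[0,0,0]}]'|grep -E "pos|open"
python3 -m creep '[{"grip":0,"delta_pos":[0,0,-0.2],"rotation":[0,0,0]},{"grip":0,"delta_pos":[0,0,-0.5],"rotation":[0,0,0]},{"grip":0,"delta_pos":[0,0,-0.95],"rotation":[0,0,0]},{"grip":0,"delta_pos":[0,0,-0.95],"rotation":[0,0,0]}]'|grep -E "pos"
python3 -m creep '[{"grip":0,"delta_pos":[0,0.2,-0.3],"rotation":[0,0,0]},{"grip":0,"delta_pos":[0,0.5,-0.6],"rotation":[0,0,0]},{"grip":0,"delta_pos":[0,0.9,-1],"rotation":[0,0,0]},{"grip":0,"delta_pos":[0,0.9,-1],"rotation":[0,0,0]},{"grip":0,"delta_pos":[0,0.9,-1],"rotation":[0,0,0]}]'|grep -E "pos"
python3 - <<'E'
from h import *
blobs(snap('wrist','w20'),.049,amin=150)
s=snap('scene','scene20');t=snap('side','side20')
print('side');blobs(t,.049,15)
a=cv2.resize(s['color'][55:360,150:440],(490,515),interpolation=2);b=cv2.resize(t['color'][100:390,210:420],(310,428),interpolation=2)
c=np.zeros((515,800,3),np.uint8);c[:,:490]=a;c[:428,490:]=b
cv2.imwrite('pics/v20.png',c[:,:,::-1])
E
```

```text
tool_pos: [0.4882, -0.4366, 0.0458]
force: [-0.4, 0.2, -0.7]
gripper_force: 30.0
tool_pos: [0.4898, -0.4377, 0.0442]
force: [0.1, -0.3, -1.0]
gripper_force: 30.0
tool_pos: [0.4896, -0.4376, 0.0436]
opening: 0.0655
tool_pos: [0.4926, -0.4399, 0.1454]
tool_pos: [0.4152, -0.387, 0.2408]
px [240.3 166.1] wh [26 25] A 173 H 132 S 86 V 102 X [ 0.4651 -0.4403]
px [222.2 183.2] wh [20 19] A 289 H 132 S 97 V 193 X [ 0.489 -0.437]
px [240.4 219.8] wh [30 25] A 292 H 112 S 134 V 99 X [ 0.4971 -0.3988]
px [226.9 241.1] wh [20 19] A 289 H 112 S 147 V 194 X [ 0.5217 -0.3888]
px [241.2 269.6] wh [27 25] A 352 H 83 S 156 V 83 X [ 0.529  -0.3564]
px [233.7 342.5] wh [18 15] A 203 H 102 S 114 V 202 X [ 0.5888 -0.2926]
px [246.2 359.6] wh [30 19] A 299 H 83 S 120 V 84 X [ 0.5911 -0.2676]
side
px [22.9 86.7] wh [39 64] A 1127 H 110 S 188 V 85 X [-0.1941  1.1598]
px [213.1 101. ] wh [ 3 11] A 20 H 111 S 93 V 105 X [0.4546 0.6822]
px [252.1 116.4] wh [ 8 24] A 95 H 85 S 95 V 88 X [0.5511 0.5159]
px [296.8 117.8] wh [14  9] A 71 H 112 S 140 V 80 X [0.6957 0.4241]
px [271.5 128.9] wh [26 23] A 168 H 85 S 96 V 87 X [0.5844 0.4121]
px [295.6 125.5] wh [14 10] A 88 H 102 S 104 V 92 X [0.671  0.3861]
px [294.5 133.5] wh [14 10] A 81 H 84 S 106 V 89 X [0.6465 0.3473]
px [293.3 141.8] wh [13  9] A 75 H 84 S 133 V 78 X [0.6222 0.3089]
px [290.5 214.1] wh [21 28] A 474 H 91 S 106 V 96 X [0.4651 0.0196]
px [385.  316.1] wh [7 9] A 53 H 112 S 105 V 204 X [ 0.5249 -0.388 ]
px [382.3 326.8] wh [12  9] A 56 H 113 S 110 V 97 X [ 0.5028 -0.4073]
px [385.4 339.9] wh [8 7] A 40 H 132 S 82 V 205 X [ 0.4906 -0.4376]
px [382.3 350.2] wh [13  9] A 48 H 133 S 69 V 105 X [ 0.4698 -0.4538]
px [616.8 360.6] wh [47 29] A 770 H 110 S 187 V 139 X [ 0.9332 -0.7459]
```

View pics/v20.png

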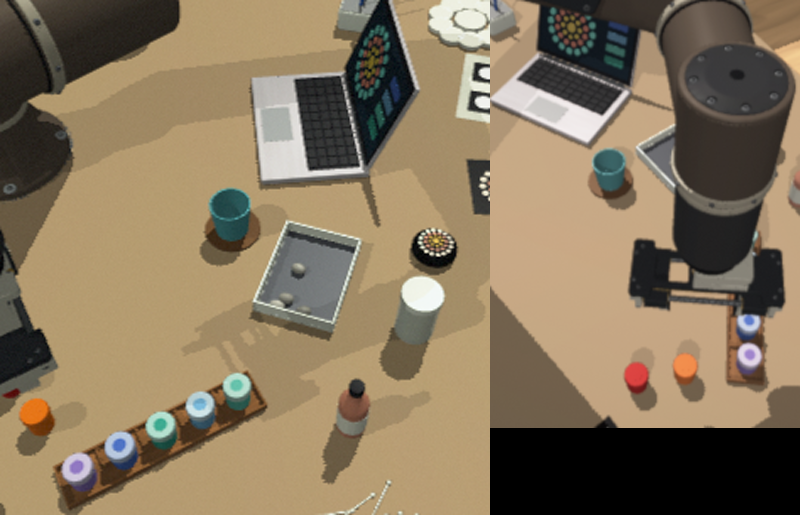

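Run:
```python
from h import *
s=ld('scene20');t=ld('side20')
def cup(v,lo,hi):
    H,S,V=cv2.split(cv2.cvtColor(v['color'],cv2.COLOR_RGB2HSV));m=np.zeros_like(H);sl=np.s_[lo[1]:hi[1],lo[0]:hi[0]]
    m[sl]=((H>84)&(H<98)&(S>70))[sl]; p=cv2.findNonZero(m); x,y,w,h=cv2.boundingRect(p)
    return x,y,w,h
best=None
for n,v,lo,hi,cc in(('scene',s,(260,150),(315,215),(287.7,189.7)),('side',t,(270,190),(315,245),(291.2,222.2))):
    x,y,w,h=cup(v,lo,hi);c=onz(v,cc,.005)
    def box(X):
        a=np.linspace(0,6.3,60);P=[proj(v,[X[0]+r*np.cos(q),X[1]+r*np.sin(q),z]) for r,z in((.0275,.005),(.0345,.07)) for q in a]
        P=np.array(P);return np.r_[P.min(0),P.max(0)]
    from scipy.optimize import least_squares
    r=least_squares(lambda X:box(X)-[x,y,x+w,y+h],c[:2],diff_step=1e-3)
    print(n,(x,y,w,h),'cup',r.x.round(4),'coaster',c[:2].round(4),r.fun.round(1))
```

```text
scene (274, 167, 24, 31) cup [0.4694 0.0216] coaster [0.4682 0.025 ] [-0.6 -0.4  0.6  0.3]
side (280, 202, 21, 27) cup [0.4661 0.0191] coaster [0.4656 0.0218] [-1.  -1.   1.   0.9]
```

The beaker sits within about 4 mm of the coaster's centre. Handing in.

```bash
python3 -c "
from plant import ctrl
print(ctrl.close_job())"
```

```text
the job is handed in; nothing more can be done
None
```

The job is handed in with no verdict returned; by the last measurements the screen is open to about 110°, the four visible pebbles are in the tray, the empty beaker stands within about 4 mm of the coaster's centre, all five pots stand one to a place in the rack, and I never touched the stone, jar or bottle.

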